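# Put the returned switchgear back into its stock bins

## Robot

A 6-joint arm with a two-finger parallel gripper is mounted at the origin on the work surface. World frame = base frame: x ahead of the robot, y to its left, z up, the work surface at z = 0. Lengths are in m, angles in rad, forces in N, time in s.
With the tool pointing down it reaches from about 0.4 to 0.825 m from the base axis. Payload 7 kg.
Tool frame: the origin (TCP) lies at the very end of the fingers, on their centre line; the grasp point (between the pads) lies 19 mm behind it; z points along the fingers, y is the line along which they close (so a half turn about z gives the same grasp; the last joint's range is limited). The gripper opens to 88 mm and grips with 3 to 60 N. Pads are 19 mm wide; open, the fingers measure 130 mm over their backs; the gripper's body (78 mm by 193 mm) begins 47 mm behind the grasp point.
Start: joints at [1.617, 0.359, 0.012, 0, -1.224, -0.288], TCP at [0.162, 0.655, 0.227] pointing down, gripper open.
Joint ranges: [-3.07, 3.07], [-1.43, 2.12], [-1.02, 1.25], [-3.03, 1.67], [-3.05, -0], [-3.03, 3.03]. Speed limits (rad/s): [2.39, 2.39, 3.01, 3.14, 3.14, 3.14].

## Interface

Orientations are given as [roll, pitch, yaw] about the fixed x, y, z axes, in that order (R = Rz(yaw) Ry(pitch) Rx(roll)).
In Python, from station import arm gives the robot as it stands. The module is installed in compiled form; this text tells all that it offers.
- The arm moves only by the shell command python3 -m crank 'ROWS' [FORCE]. ROWS is JSON, a list of rows, each an object of numbers: "dx", "dy", "dz": the shift along the world's x, y, z in m; "twist": the turn about the world's z in degrees; "grip": the opening, from -1 (shut) to 1 (fully open). A call has exactly 5 rows; each row is the pose to reach, as a shift and turn from the pose commanded when the call began; what a row does not reach only later rows make up. A row lasts 1/12 s, in which the tool goes at most 41.7 mm and 7.16 degrees, less where a joint would pass 70% of its speed; a pose out of reach is approached as far as the arm can. A call with a gripper value outside its range is refused whole. The fingers move at their own pace and stop on an object; FORCE is the grip in N (left out, the last holds). Time passes only in rows, so rows that repeat a pose let the fingers close, or fill a call up. It gives the time, the measured TCP pose, the force, the opening and the grip force at its end, in the units of the state.
- arm.get_state(): the state, without advancing time (a new reading comes with each control period).
- arm.grab_frame(name): name is "scene" or "top" or "wrist"; returns the picture (420x560x3 uint8, red, green, blue); there is no depth.
- arm.get_calibration(name): a dict with "fx", "fy", "cx", "cy" (pixels), "k1" (the pictures are not rectified: a ray, as slopes to the right and down, at radius r is drawn at 1 + k1 r^2 times it, then the intrinsics apply), "cam_to_world" (4x4, takes a point from camera to world coordinates); the wrist camera has in their place "tool_from_camera" (4x4, takes a point from camera to tool coordinates, whose origin is the TCP and whose axes are the flange's). Camera axes: x right, y down, z forward; pixel columns grow to the right and rows downward; lengths in m; the calibration is good to about 2 mm. A picture is of the moment at which its call begins: read the wrist's pose just before it. get_calibration takes no time and is no camera call.
- arm.job_done(): hands the job in; it is judged then, once.
The state is a dict: "t": time; "q": joint angles; "qd": joint speeds; "joint_efforts": joint torques, N m; "eef_pos": TCP position; "ee_rot": TCP orientation; "force": force on the tool from outside, world axes, zero at the start; "moment": the same for the moment, N m; "width": finger opening in m; "gripper_force": force on a finger pad.
Only numpy, scipy, OpenCV 4.12 (cv2) and the standard library are available. Lean on these libraries where they do the work, as an engineer would, in place of code of your own. Each camera call takes 0.05 s, during which the arm holds its last target. There are 200 camera calls.

## Task

Put the five returned parts on the bench back into stock: each goes into the blue bin that already holds its kind, one-pole breakers with one-pole, three-pole with three-pole, contactors with contactors. Set each one down, without dropping it, on the bin's floor in front of the stock, standing on its foot and carrying on the row: on the bin's centreline and squared up with the pieces already there. Leave the tape measure and the roll of tape where they lie.

Things in the scene. Friction and masses are not known exactly. Their poses are not given: they have to be found in the camera images.
- single_a_mid (a point): first light grey DIN-rail circuit breaker, one pole, standing on its foot, dark toggle up: 18 mm wide (own x, the way to pinch it), 85 long (own y), 70 high plus 9 of toggle; the lower 45 mm is 85 long, above that only the middle 45 of the length. Point: its centre, 35 mm above its foot; z up. About 120 g
- single_b_mid (a point): second light grey DIN-rail circuit breaker, one pole, standing on its foot, dark toggle up: 18 mm wide (own x, the way to pinch it), 85 long (own y), 70 high plus 9 of toggle; the lower 45 mm is 85 long, above that only the middle 45 of the length. Point: its centre, 35 mm above its foot; z up. About 120 g
- triple_mid (a point): light grey DIN-rail circuit breaker, three poles side by side (three toggles under one tie bar), standing on its foot, dark toggle up: 54 mm wide (own x, the way to pinch it), 85 long (own y), 70 high plus 9 of toggle; the lower 45 mm is 85 long, above that only the middle 45 of the length. Point: its centre, 35 mm above its foot; z up. About 350 g
- contactor_a_mid (a point): first dark grey miniature contactor standing on its foot: 45 mm wide (own x, the way to pinch it), 58 long (own y), 57 high; the lower 40 mm is 58 long, above that only the middle 30; two rows of steel terminal screws on the shoulders. Point: its centre, 28.5 mm above its foot; z up. About 220 g
- contactor_b_mid (a point): second dark grey miniature contactor standing on its foot: 45 mm wide (own x, the way to pinch it), 58 long (own y), 57 high; the lower 40 mm is 58 long, above that only the middle 30; two rows of steel terminal screws on the shoulders. Point: its centre, 28.5 mm above its foot; z up. About 220 g
- bin_single: fixed blue open-fronted bin already holding two one-pole breakers. 220 mm deep (own x, + to its back), 140 wide (y), 75 high; walls and floor 4 mm; the front (-x, to the robot) is a 34 mm lip. Origin: centre of underside, on the bench. Its fixed stock stands against the back on y = 0, widths along x, and fills x over +68 mm; the floor from x = -106 to +68, y = -66 to +66 mm is free
- bin_triple: fixed blue open-fronted bin already holding one three-pole breaker. 220 mm deep (own x, + to its back), 140 wide (y), 75 high; walls and floor 4 mm; the front (-x, to the robot) is a 34 mm lip. Origin: centre of underside, on the bench. Its fixed stock stands against the back on y = 0, widths along x, and fills x over +51 mm; the floor from x = -106 to +51, y = -66 to +66 mm is free
- bin_contactor: fixed blue open-fronted bin already holding one miniature contactor. 220 mm deep (own x, + to its back), 140 wide (y), 75 high; walls and floor 4 mm; the front (-x, to the robot) is a 34 mm lip. Origin: centre of underside, on the bench. Its fixed stock stands against the back on y = 0, widths along x, and fills x over +60 mm; the floor from x = -106 to +60, y = -66 to +66 mm is free
- tape_measure_mid (a point): pocket tape measure in a yellow case lying flat on the bench, 68 x 64 x 34 mm, 280 g; to be left alone. The point is its centre, 17 mm above the bench
- tape_roll_mid (a point): roll of black insulating tape lying flat on the bench, 66 mm across, 38 mm bore, 19 mm high, 80 g; to be left alone. The point is its centre, 9.5 mm above the bench
Things that resemble listed ones, but are neither listed nor needed, are in the scene too. What is shaped like the part that bears single_b_mid but pink or turquoise is not meant.

How it is judged:
At the end, for the whole second after the job is handed in: All five parts stand at rest on the floor of their own kind's bin between lip and stock: centre at standing height to 4 mm and within 22 mm of the bin's centreline, upright within 0.12 rad, width direction along the bin's depth within 0.26 rad, either way round (x of single_a_mid in the frame of bin_single between -0.099 and 0.061 m and y of single_a_mid in the frame of bin_single between -0.022 and 0.022 m and z of single_a_mid in the frame of bin_single between 0.035 and 0.043 m and angle between each of single_a_mid, single_b_mid, triple_mid, contactor_a_mid, contactor_b_mid's own z axis and vertical below 0.12 rad and angle between the x axis of each of single_a_mid, single_b_mid and the x axis of bin_single, either way round below 0.26 rad and linear speed of each of single_a, single_b, triple, contactor_a, contactor_b below 0.02 m/s and x of single_b_mid in the frame of bin_single between -0.099 and 0.061 m and y of single_b_mid in the frame of bin_single between -0.022 and 0.022 m and z of single_b_mid in the frame of bin_single between 0.035 and 0.043 m and x of triple_mid in the frame of bin_triple between -0.081 and 0.026 m and y of triple_mid in the frame of bin_triple between -0.022 and 0.022 m and z of triple_mid in the frame of bin_triple between 0.035 and 0.043 m and angle between the x axis of triple_mid and the x axis of bin_triple, either way round below 0.26 rad and x of contactor_a_mid in the frame of bin_contactor between -0.0855 and 0.04 m and y of contactor_a_mid in the frame of bin_contactor between -0.022 and 0.022 m and z of contactor_a_mid in the frame of bin_contactor between 0.0285 and 0.0365 m and angle between the x axis of each of contactor_a_mid, contactor_b_mid and the x axis of bin_contactor, either way round below 0.26 rad and x of contactor_b_mid in the frame of bin_contactor between -0.0855 and 0.04 m and y of contactor_b_mid in the frame of bin_contactor between -0.022 and 0.022 m and z of contactor_b_mid in the frame of bin_contactor between 0.0285 and 0.0365 m); the robot touches nothing.
It fails at once if a returned part is dropped or thrown (faster than 0.6 m/s with no finger on it) ((linear speed of single_a above 0.6 m/s and contact force between the fingers and single_a below 0.05 N) or (linear speed of single_b above 0.6 m/s and contact force between the fingers and single_b below 0.05 N) or (linear speed of triple above 0.6 m/s and contact force between the fingers and triple below 0.05 N) or (linear speed of contactor_a above 0.6 m/s and contact force between the fingers and contactor_a below 0.05 N) or (linear speed of contactor_b above 0.6 m/s and contact force between the fingers and contactor_b below 0.05 N)).
It fails at once if the tape measure is moved by more than 20 mm (distance of tape_measure_mid from where it was at the start of the episode above 0.02 m).
It fails at once if the roll of tape is moved by more than 20 mm (distance of tape_roll_mid from where it was at the start of the episode above 0.02 m).
It also fails if it takes over 141 s, if anything falls off the work surface, if the arm or the gripper's body presses on something with over 40 N, if the wrist force passes 120 N, or if a joint passes its speed limit or range.

## Working session

There is one attempt and no reset: what is moved stays moved. The work goes in short steps, Python scripts to look and compute and a shell command to move; the robot and the scene stay as the last step left them, time stands still between calls to the robot, and variables do not carry over. Pictures are saved under pics/ and viewed, at most 14 in all, crops included, and the job is handed in when it is done.

```bash
mkdir -p pics
cat > h.py <<'E'
import numpy as np, cv2
from station import arm
def save(n,f): cv2.imwrite('pics/'+f,cv2.cvtColor(arm.grab_frame(n),cv2.COLOR_RGB2BGR))
E
python3 - <<'E'
from h import *
for n in ['scene','top']:
    save(n,n+'0.png'); c=arm.get_calibration(n); print(n,c['fx'],c['cx'],c['cy'],c['k1'],np.round(c['cam_to_world'],3).tolist())
print(arm.get_calibration('wrist'))
print(arm.get_state())
E
```

```text
scene 461.48528419967687 283.4708375037663 214.99050625175272 -0.04933106121395545 [[0.15, 0.859, -0.489, 1.089], [0.989, -0.127, 0.081, -0.165], [0.007, -0.495, -0.869, 1.14], [0.0, 0.0, 0.0, 1.0]]
top 462.03822868619847 277.7235295786658 204.08446866640736 0.017287357859267966 [[-0.015, -0.991, 0.135, 0.337], [-1.0, 0.016, 0.007, -0.041], [-0.01, -0.135, -0.991, 1.105], [0.0, 0.0, 0.0, 1.0]]
{'fx': 368.6446239056756, 'fy': 368.6446239056756, 'cx': 277.9059346283131, 'cy': 207.39129306309232, 'k1': -0.03786243825857729, 'tool_from_camera': array([[ 3.98889604e-04, -9.59432124e-01, -2.81939427e-01,
         7.56685358e-02],
       [ 9.99999757e-01,  5.43944529e-04, -4.36222590e-04,
        -1.07323408e-03],
       [ 5.71885375e-04, -2.81939184e-01,  9.59432108e-01,
        -1.58787114e-01],
       [ 0.00000000e+00,  0.00000000e+00,  0.00000000e+00,
         1.00000000e+00]])}
{'t': 0.1, 'q': array([ 1.61709499e+00,  3.59343852e-01,  1.11561289e-02, -3.14978963e-04,
       -1.22409148e+00, -2.88142686e-01]), 'qd': array([ 0.00167477, -0.00247137,  0.00372789,  0.00124766,  0.00010549,
       -0.00095163]), 'joint_efforts': array([-1.73703407e-03, -5.84163666e+01,  2.93747824e+01,  7.01544374e+00,
        1.00922061e-02, -5.87256682e-05]), 'eef_pos': array([0.16154925, 0.65493674, 0.22569918]), 'ee_rot': array([ 3.14008675e+00, -1.37526008e-04, -2.41951169e-01]), 'force': array([ 0.62039066,  0.81286247, -0.3540726 ]), 'moment': array([-0.04525943,  0.0482693 ,  0.03398273]), 'gripper_force': 0.0, 'width': 0.08766255158508263}
```

View pics/top0.png

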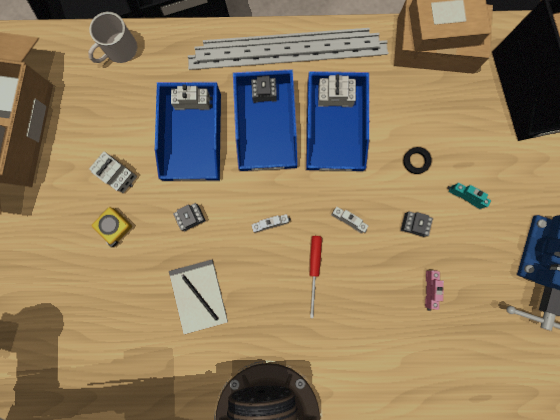

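View pics/scene0.png

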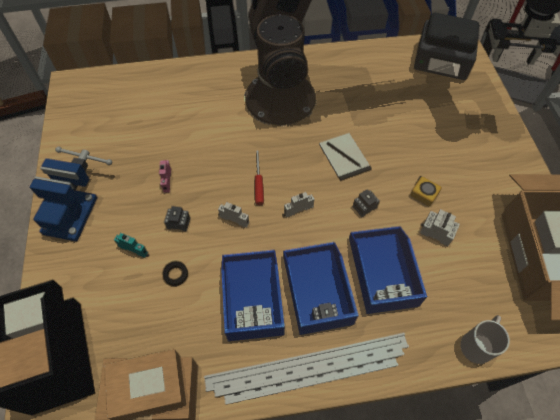

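The top view (up = +x, left = +y) shows these look-alikes:
- **Grey one-pole parts:** (270,223) and (350,219). The pink (434,290) and turquoise (469,194) ones are not meant.
- **Three-pole part:** (112,172).
- **Contactors:** (189,216) and (418,223).
- **Bins:** single (188,130), contactor (265,120) and triple (338,120), judged by the depth of the stock.
- **Leave alone:** tape measure (110,226) and tape roll (417,160).

One close crop will check the choice, with coarse measurements alongside.

```bash
cat >> h.py <<'E'
def rays(cam,px,M=None):
    c=arm.get_calibration(cam); M=c['cam_to_world'] if M is None else M
    K=np.array([[c['fx'],0,c['cx']],[0,c['fy'],c['cy']],[0,0,1]])
    u=cv2.undistortPoints(np.float64(px).reshape(-1,1,2),K,np.array([c['k1'],0,0,0.])).reshape(-1,2)
    return M[:3,3],np.c_[u,np.ones(len(u))]@M[:3,:3].T
def toplane(cam,px,z,M=None):
    o,d=rays(cam,px,M); return (o+d*((z-o[2])/d[:,2])[:,None])
def blob(mask,p,r=30):
    m=np.zeros_like(mask); x,y=map(int,p); m[y-r:y+r,x-r:x+r]=mask[y-r:y+r,x-r:x+r]
    cs,_=cv2.findContours(m,cv2.RETR_EXTERNAL,cv2.CHAIN_APPROX_NONE)
    return max(cs,key=cv2.contourArea)
E
python3 - <<'E'
from h import *
T=cv2.imread('pics/top0.png'); S=cv2.imread('pics/scene0.png')
def grey(I):
    h=cv2.cvtColor(I,cv2.COLOR_BGR2HSV); return cv2.morphologyEx(((h[...,1]<75)*255).astype(np.uint8),cv2.MORPH_CLOSE,np.ones((3,3)))
def blue(I):
    return cv2.inRange(cv2.cvtColor(I,cv2.COLOR_BGR2HSV),(105,120,30),(125,255,255))
gt,gs=grey(T),grey(S)
P={'sa':((270,223),(298,204)),'sb':((350,219),(233,214)),'tr':((112,172),(440,227)),'ca':((189,216),(366,202)),'cb':((418,223),(177,217))}
V=T.copy()
def mid(cam,g,p,h):
    c=blob(g,p,24); r=cv2.minAreaRect(c); b=cv2.boxPoints(r); w=toplane(cam,b,h)
    e=[w[1]-w[0],w[2]-w[1]]; L=[np.linalg.norm(x) for x in e]; k=int(np.argmax(L))
    M=cv2.moments(c); q=toplane(cam,[(M['m10']/M['m00'],M['m01']/M['m00'])],h)[0]
    return c,q,w.mean(0),np.degrees(np.arctan2(e[k][1],e[k][0]))%180,np.array(L)*1e3
for k,(a,b) in P.items():
    h=.03
    for cam,g,p in (('top',gt,a),('scene',gs,b)):
        c,q,m,ang,L=mid(cam,g,p,h); print(k,cam,q[:2].round(3),m[:2].round(3),'long ang',ang.round(1),L.round(0))
        if cam=='top': cv2.drawContours(V,[c],-1,(0,255,0),1)
bt=blue(T)
for k,p in {'bs':(188,130),'bc':(265,120),'bt':(338,120)}.items():
    c=blob(bt,p,58); b=cv2.boxPoints(cv2.minAreaRect(c)); w=toplane('top',b,.05); print(k,w.mean(0)[:2].round(3),(w[:,:2]-w[:,:2].mean(0)).round(3).tolist())
cv2.imwrite('pics/crop0.png',cv2.resize(T[60:260,80:480],(800,400),interpolation=cv2.INTER_CUBIC))
E
```

```text
sa top [ 0.441 -0.014] [ 0.441 -0.015] long ang 105.1 [90. 25.]
sa scene [ 0.434 -0.014] [ 0.432 -0.017] long ang 105.3 [97. 55.]
sb top [ 0.445 -0.201] [ 0.446 -0.201] long ang 57.6 [30. 89.]
sb scene [ 0.44 -0.2 ] [ 0.439 -0.198] long ang 57.1 [52. 98.]
tr top [0.566 0.359] [0.564 0.358] long ang 51.8 [ 59. 110.]
tr scene [0.563 0.36 ] [0.56 0.36] long ang 141.7 [102.  92.]
ca top [0.458 0.177] [0.458 0.177] long ang 113.5 [61. 53.]
ca scene [0.458 0.173] [0.457 0.172] long ang 125.1 [77. 64.]
cb top [ 0.433 -0.355] [ 0.434 -0.355] long ang 73.2 [51. 66.]
cb scene [ 0.432 -0.355] [ 0.43  -0.355] long ang 172.4 [71. 70.]
bs [0.659 0.177] [[0.119, 0.079], [0.117, -0.076], [-0.119, -0.077], [-0.117, 0.074]]
bc [ 0.684 -0.006] [[0.117, 0.076], [0.122, -0.067], [-0.117, -0.074], [-0.122, 0.065]]
bt [ 0.678 -0.177] [[0.121, 0.069], [0.118, -0.077], [-0.121, -0.067], [-0.118, 0.075]]
```

View pics/crop0.png

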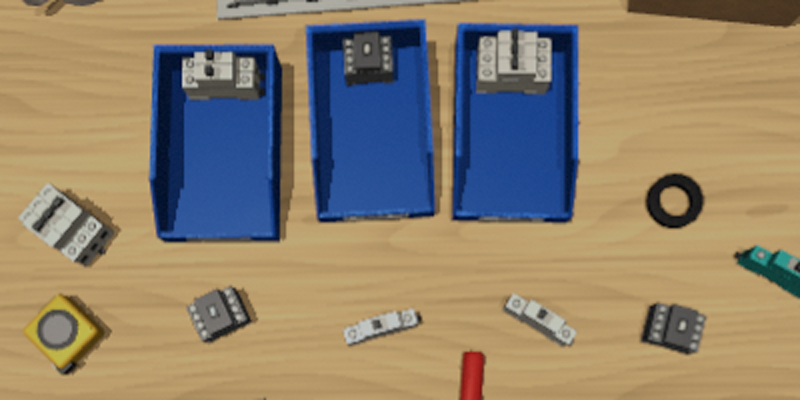

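The crop confirms it: two grey singles at crop (382,325) and (540,318), triple at (65,223), contactors at (218,313) and (676,327). The bins from left to right hold 2 singles, a contactor and a triple. I'll go to the triple first.

```bash
R='x'
python3 -m crank '[{"dx":0.02,"dy":-0.015,"dz":-0.003,"twist":-5.7,"grip":1},{"dx":0.04,"dy":-0.03,"dz":-0.006,"twist":-11.4,"grip":1},{"dx":0.06,"dy":-0.044,"dz":-0.009,"twist":-17,"grip":1},{"dx":0.08,"dy":-0.06,"dz":-0.012,"twist":-23,"grip":1},{"dx":0.1,"dy":-0.074,"dz":-0.014,"twist":-28.5,"grip":1}]' 30
python3 -m crank '[{"dx":0.02,"dy":-0.015,"dz":-0.003,"twist":-5.7,"grip":1},{"dx":0.04,"dy":-0.03,"dz":-0.006,"twist":-11.4,"grip":1},{"dx":0.06,"dy":-0.044,"dz":-0.009,"twist":-17,"grip":1},{"dx":0.08,"dy":-0.06,"dz":-0.012,"twist":-23,"grip":1},{"dx":0.1,"dy":-0.074,"dz":-0.014,"twist":-28.5,"grip":1}]'
python3 -m crank '[{"dx":0.02,"dy":-0.015,"dz":-0.003,"twist":-5.7,"grip":1},{"dx":0.04,"dy":-0.03,"dz":-0.006,"twist":-11.4,"grip":1},{"dx":0.06,"dy":-0.044,"dz":-0.009,"twist":-17,"grip":1},{"dx":0.08,"dy":-0.06,"dz":-0.012,"twist":-23,"grip":1},{"dx":0.1,"dy":-0.074,"dz":-0.014,"twist":-28.5,"grip":1}]'
python3 -m crank '[{"dx":0.1,"dy":-0.074,"dz":-0.014,"twist":-28.5,"grip":1},{"dx":0.1,"dy":-0.074,"dz":-0.014,"twist":-28.5,"grip":1},{"dx":0.1,"dy":-0.074,"dz":-0.014,"twist":-28.5,"grip":1},{"dx":0.1,"dy":-0.074,"dz":-0.014,"twist":-28.5,"grip":1},{"dx":0.1,"dy":-0.074,"dz":-0.014,"twist":-28.5,"grip":1}]'
cat >> h.py <<'E'
def wrist(f=None):
    from scipy.spatial.transform import Rotation as Ro
    s=arm.get_state(); I=cv2.cvtColor(arm.grab_frame('wrist'),cv2.COLOR_RGB2BGR)
    T=np.eye(4); T[:3,:3]=Ro.from_euler('xyz',s['ee_rot']).as_matrix(); T[:3,3]=s['eef_pos']
    if f: cv2.imwrite('pics/'+f,I)
    return I,T@arm.get_calibration('wrist')['tool_from_camera'],s
E
python3 - <<'E'
from h import *
I,M,s=wrist('w_tr.png'); print(s['t'],s['eef_pos'],s['ee_rot'],s['q'],s['force'])
E
```

```text
t: 0.52
eef_pos: [0.2622, 0.5801, 0.2118]
ee_rot: [3.14, -0.0, -0.744]
force: [-0.3, 0.5, -0.4]
width: 0.0876
gripper_force: 0.0
t: 0.93
eef_pos: [0.3623, 0.506, 0.1979]
ee_rot: [3.141, -0.001, -1.242]
force: [0.0, -0.5, -0.0]
width: 0.0875
gripper_force: 0.0
t: 1.35
eef_pos: [0.4622, 0.432, 0.1839]
ee_rot: [3.141, -0.001, -1.739]
force: [-0.4, 0.2, 0.1]
width: 0.0876
gripper_force: 0.0
t: 1.77
eef_pos: [0.5629, 0.357, 0.1691]
ee_rot: [3.141, -0.002, -2.241]
force: [-0.4, 1.2, -0.6]
width: 0.0882
gripper_force: 0.0
1.7667 [0.56293258 0.35700471 0.16914013] [ 3.14130834e+00 -2.21535033e-03 -2.24134651e+00] [ 8.56925169e-01  3.84411628e-01 -8.39450147e-02 -2.10569040e-04
 -1.10466528e+00 -1.52738082e+00] [-0.37715501  1.18046347 -0.56665099]
```

View pics/w_tr.png

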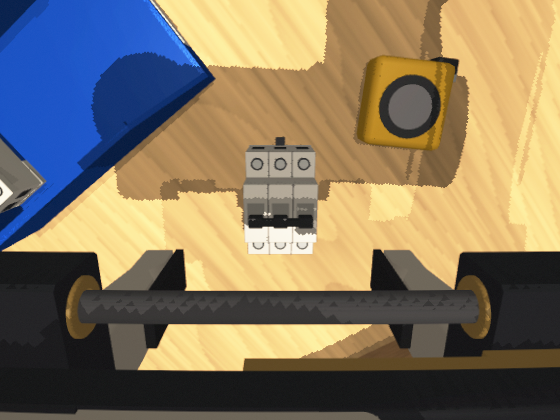

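The wrist view shows the triple squarely aligned: columns 246–316, far foot edge at row 147, near shoulder edge at row 253, tie bar at (280,221). The tape measure is clear at (410,103).

Run:
```python
from h import *
from scipy.spatial.transform import Rotation as Ro
I=cv2.imread('pics/w_tr.png'); s=arm.get_state()
T=np.eye(4); T[:3,:3]=Ro.from_euler('xyz',s['ee_rot']).as_matrix(); T[:3,3]=s['eef_pos']
M=T@arm.get_calibration('wrist')['tool_from_camera']
def tool(p,z): return ((toplane('wrist',p,z,M)-T[:3,3])@T[:3,:3]*1e3).round(1)
print('far foot',tool([(281,147)],0),'far sh',tool([(281,152)],.045),'near sh',tool([(281,253)],.045))
print('sides z70',tool([(245,195),(316,195)],.07),'z45',tool([(247,165),(315,165),(248,250),(314,250)],.045))
```

```text
far foot [[ 34.6   3.8 169.7]] far sh [[ 36.4   3.4 124.7]] near sh [[-47.5   3.6 124.6]]
sides z70 [[  8.7 -22.8  99.6]
 [  8.7  28.6  99.6]] z45 [[ 26.3 -23.  124.7]
 [ 26.3  29.8 124.7]
 [-44.8 -23.8 124.6]
 [-44.8  31.  124.6]]
```

```bash
python3 -m crank '[{"dx":0.001,"dy":0.0065,"dz":-0.02,"grip":1},{"dx":0.001,"dy":0.0065,"dz":-0.055,"grip":1},{"dx":0.001,"dy":0.0065,"dz":-0.09,"grip":1},{"dx":0.001,"dy":0.0065,"dz":-0.125,"grip":1},{"dx":0.001,"dy":0.0065,"dz":-0.144,"grip":1}]' 30
python3 -m crank '[{"grip":0.1},{"grip":0.1},{"grip":0.1},{"grip":0.1},{"grip":0.1}]' 30
python3 -m crank '[{"grip":-0.2},{"grip":-0.2},{"grip":-0.2},{"grip":-0.2},{"grip":-0.2}]' 30
python3 - <<'E'
from h import *
T=cv2.imread('pics/top0.png')
cv2.imwrite('pics/bins.png',cv2.resize(T[62:190,148:378],(782,435),interpolation=cv2.INTER_CUBIC))
E
```

```text
invalid input at $[0]: expected keys dx, dy, dz, twist, grip
invalid input at $[0]: expected keys dx, dy, dz, twist, grip
invalid input at $[0]: expected keys dx, dy, dz, twist, grip
```

View pics/bins.png

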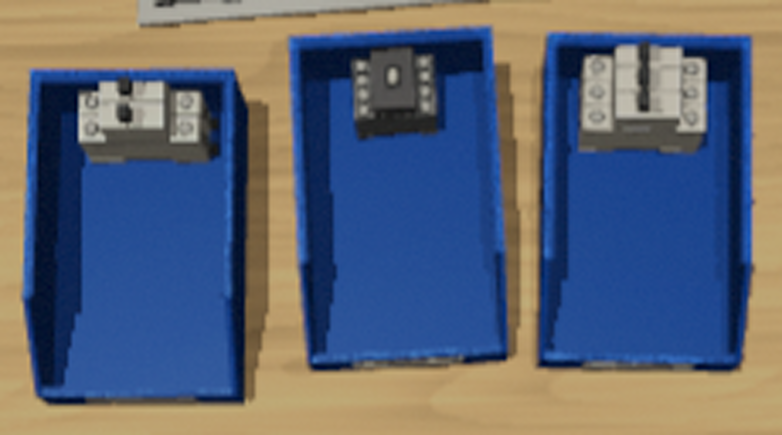

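The crop shows the rims clearly; corners are read at (31,70), (240,70), (40,400), (243,402) for the single bin, and likewise for the other two.

```bash
python3 -m crank '[{"dx":0.001,"dy":0.0065,"dz":-0.02,"twist":0,"grip":1},{"dx":0.001,"dy":0.0065,"dz":-0.055,"twist":0,"grip":1},{"dx":0.001,"dy":0.0065,"dz":-0.09,"twist":0,"grip":1},{"dx":0.001,"dy":0.0065,"dz":-0.125,"twist":0,"grip":1},{"dx":0.001,"dy":0.0065,"dz":-0.144,"twist":0,"grip":1}]' 30
python3 -m crank '[{"dx":0,"dy":0,"dz":0,"twist":0,"grip":0.1},{"dx":0,"dy":0,"dz":0,"twist":0,"grip":0.1},{"dx":0,"dy":0,"dz":0,"twist":0,"grip":0.1},{"dx":0,"dy":0,"dz":0,"twist":0,"grip":0.1},{"dx":0,"dy":0,"dz":0,"twist":0,"grip":0.1}]' 30
python3 -m crank '[{"dx":0,"dy":0,"dz":0,"twist":0,"grip":-0.2},{"dx":0,"dy":0,"dz":0,"twist":0,"grip":-0.2},{"dx":0,"dy":0,"dz":0,"twist":0,"grip":-0.2},{"dx":0,"dy":0,"dz":0,"twist":0,"grip":-0.2},{"dx":0,"dy":0,"dz":0,"twist":0,"grip":-0.2}]' 30
python3 - <<'E'
from h import *
B={'single':[(31,70),(240,70),(40,400),(243,402)],'contactor':[(290,38),(492,28),(311,365),(507,357)],'triple':[(546,34),(751,37),(538,365),(740,368)]}
for k,p in B.items():
    p=(np.array(p)+.5)/3.4-.5+[148,62]
    b=toplane('top',p[:2],.075)[:,:2]; f=toplane('top',p[2:],.034)[:,:2]
    a=b.mean(0)-f.mean(0); n=np.linalg.norm(a)
    print(k,'centre',((b.mean(0)+f.mean(0))/2).round(4),'depth',n.round(4),'w',np.linalg.norm(b[0]-b[1]).round(3),np.linalg.norm(f[0]-f[1]).round(3),
     'yaw',np.degrees(np.arctan2(a[1],a[0])).round(1),[np.degrees(np.arctan2(*(q[0]-q[1])[[1,0]])).round(1)-90 for q in (b,f)])
E
```

```text
t: 2.23
eef_pos: [0.5599, 0.3656, 0.0227]
ee_rot: [3.14, -0.004, -2.225]
force: [-0.1, 0.1, 0.4]
width: 0.0874
gripper_force: 0.0
t: 2.65
eef_pos: [0.5636, 0.367, 0.0289]
ee_rot: [-3.141, 0.004, -2.23]
force: [2.8, -1.1, 2.5]
width: 0.0598
gripper_force: 1.3
t: 3.07
eef_pos: [0.5639, 0.3667, 0.0288]
ee_rot: [-3.141, 0.004, -2.231]
force: [-0.3, -1.2, 6.7]
width: 0.054
gripper_force: 30.0
single centre [0.6564 0.1742] depth 0.2232 w 0.144 0.141 yaw -0.5 [np.float64(-1.0), np.float64(-1.5)]
contactor centre [ 0.6808 -0.0067] depth 0.2216 w 0.139 0.136 yaw 2.2 [np.float64(1.9000000000000057), np.float64(1.4000000000000057)]
triple centre [ 0.6748 -0.1749] depth 0.2229 w 0.14 0.14 yaw -2.2 [np.float64(-2.0), np.float64(-1.9000000000000057)]
```

```bash
python3 -m crank '[{"dx":0,"dy":0,"dz":0.01,"twist":0,"grip":-0.2},{"dx":0,"dy":0,"dz":0.03,"twist":0,"grip":-0.2},{"dx":0,"dy":0,"dz":0.06,"twist":0,"grip":-0.2},{"dx":0,"dy":0,"dz":0.09,"twist":0,"grip":-0.2},{"dx":0,"dy":0,"dz":0.11,"twist":0,"grip":-0.2}]'
python3 -m crank '[{"dx":0.004,"dy":-0.02,"dz":0,"twist":1.5,"grip":-0.2},{"dx":0.01,"dy":-0.055,"dz":0,"twist":4,"grip":-0.2},{"dx":0.018,"dy":-0.095,"dz":0,"twist":6.5,"grip":-0.2},{"dx":0.026,"dy":-0.135,"dz":0,"twist":9,"grip":-0.2},{"dx":0.034,"dy":-0.175,"dz":0,"twist":12,"grip":-0.2}]'
python3 -m crank '[{"dx":0.007,"dy":-0.038,"dz":0,"twist":2.4,"grip":-0.2},{"dx":0.014,"dy":-0.076,"dz":0,"twist":4.8,"grip":-0.2},{"dx":0.021,"dy":-0.114,"dz":0,"twist":7.2,"grip":-0.2},{"dx":0.028,"dy":-0.152,"dz":0,"twist":9.6,"grip":-0.2},{"dx":0.034,"dy":-0.19,"dz":0,"twist":12,"grip":-0.2}]'
python3 -m crank '[{"dx":0.007,"dy":-0.038,"dz":0,"twist":2.4,"grip":-0.2},{"dx":0.014,"dy":-0.076,"dz":0,"twist":4.8,"grip":-0.2},{"dx":0.021,"dy":-0.114,"dz":0,"twist":7.2,"grip":-0.2},{"dx":0.028,"dy":-0.15,"dz":0,"twist":9.6,"grip":-0.2},{"dx":0.033,"dy":-0.174,"dz":0,"twist":11.7,"grip":-0.2}]'
python3 -m crank '[{"dx":0,"dy":0,"dz":0,"twist":0,"grip":-0.2},{"dx":0,"dy":0,"dz":0,"twist":0,"grip":-0.2},{"dx":0,"dy":0,"dz":0,"twist":0,"grip":-0.2},{"dx":0,"dy":0,"dz":0,"twist":0,"grip":-0.2},{"dx":0,"dy":0,"dz":0,"twist":0,"grip":-0.2}]'
python3 - <<'E'
from h import *
I,M,s=wrist('w_tr2.png')
E
```

```text
t: 3.48
eef_pos: [0.5628, 0.366, 0.1397]
ee_rot: [-3.142, 0.002, -2.231]
force: [0.9, 0.3, -2.6]
width: 0.0538
gripper_force: 30.0
t: 3.9
eef_pos: [0.5957, 0.1891, 0.1367]
ee_rot: [3.141, -0.0, -2.019]
force: [1.8, -0.1, -3.6]
width: 0.0539
gripper_force: 30.0
t: 4.32
eef_pos: [0.63, -0.001, 0.1368]
ee_rot: [3.141, 0.0, -1.811]
force: [1.3, 0.5, -3.4]
width: 0.0537
gripper_force: 30.0
t: 4.73
eef_pos: [0.6628, -0.1763, 0.1365]
ee_rot: [3.14, 0.0, -1.608]
force: [0.8, 0.3, -3.7]
width: 0.0539
gripper_force: 30.0
t: 5.15
eef_pos: [0.6635, -0.1719, 0.1368]
ee_rot: [3.142, 0.0, -1.607]
force: [-0.5, 0.5, -3.3]
width: 0.0536
gripper_force: 30.0
```

View pics/w_tr2.png

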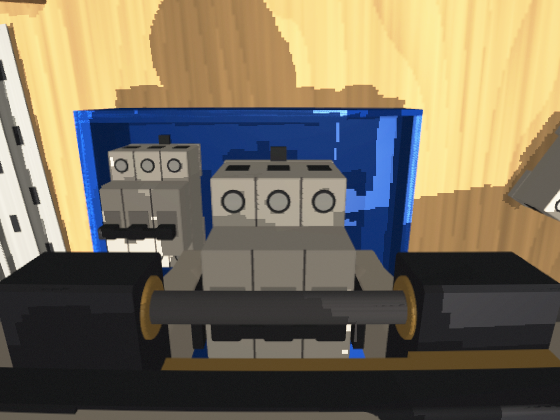

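The triple is held squarely over its bin, stock at (150,205) to the left and clear of the finger. Lowering.

```bash
python3 -m crank '[{"dx":0,"dy":-0.002,"dz":-0.02,"twist":0,"grip":-0.2},{"dx":0,"dy":-0.002,"dz":-0.045,"twist":0,"grip":-0.2},{"dx":0,"dy":-0.002,"dz":-0.07,"twist":0,"grip":-0.2},{"dx":0,"dy":-0.002,"dz":-0.088,"twist":0,"grip":-0.2},{"dx":0,"dy":-0.002,"dz":-0.096,"twist":0,"grip":-0.2}]'
python3 -m crank '[{"dx":0,"dy":0,"dz":-0.002,"twist":0,"grip":-0.2},{"dx":0,"dy":0,"dz":-0.004,"twist":0,"grip":-0.2},{"dx":0,"dy":0,"dz":-0.006,"twist":0,"grip":-0.2},{"dx":0,"dy":0,"dz":-0.008,"twist":0,"grip":-0.2},{"dx":0,"dy":0,"dz":-0.008,"twist":0,"grip":-0.2}]'
```

```text
t: 5.62
eef_pos: [0.6619, -0.1741, 0.0377]
ee_rot: [3.138, 0.0, -1.608]
force: [-0.7, -0.1, -4.7]
width: 0.0536
gripper_force: 30.0
t: 6.03
eef_pos: [0.6641, -0.1751, 0.0333]
ee_rot: [-3.14, 0.0, -1.608]
force: [-0.8, 0.3, -3.4]
width: 0.0537
gripper_force: 30.0
```

```bash
python3 -m crank '[{"dx":0,"dy":0,"dz":-0.001,"twist":0,"grip":-0.2},{"dx":0,"dy":0,"dz":-0.001,"twist":0,"grip":-0.2},{"dx":0,"dy":0,"dz":-0.0015,"twist":0,"grip":-0.2},{"dx":0,"dy":0,"dz":-0.002,"twist":0,"grip":-0.2},{"dx":0,"dy":0,"dz":-0.002,"twist":0,"grip":-0.2}]'
python3 -m crank '[{"dx":0,"dy":0,"dz":0,"twist":0,"grip":-0.2},{"dx":0,"dy":0,"dz":0,"twist":0,"grip":-0.2},{"dx":0,"dy":0,"dz":0,"twist":0,"grip":-0.2},{"dx":0,"dy":0,"dz":0,"twist":0,"grip":-0.2},{"dx":0,"dy":0,"dz":0,"twist":0,"grip":-0.2}]'
```

```text
t: 6.45
eef_pos: [0.6642, -0.1754, 0.0327]
ee_rot: [-3.14, -0.0, -1.608]
force: [-3.9, 0.9, 9.8]
width: 0.0542
gripper_force: 30.0
t: 6.87
eef_pos: [0.6642, -0.1753, 0.0328]
ee_rot: [-3.14, -0.0, -1.608]
force: [-3.5, 2.0, 11.1]
width: 0.0538
gripper_force: 30.0
```

```bash
python3 -m crank '[{"dx":0,"dy":0,"dz":0,"twist":0,"grip":0.3},{"dx":0,"dy":0,"dz":0,"twist":0,"grip":0.4},{"dx":0,"dy":0,"dz":0,"twist":0,"grip":0.5},{"dx":0,"dy":0,"dz":0,"twist":0,"grip":0.55},{"dx":0,"dy":0,"dz":0,"twist":0,"grip":0.55}]'
python3 -m crank '[{"dx":0,"dy":0,"dz":0.015,"twist":0,"grip":0.55},{"dx":0,"dy":0,"dz":0.04,"twist":0,"grip":0.55},{"dx":0,"dy":0,"dz":0.07,"twist":0,"grip":0.55},{"dx":0,"dy":0,"dz":0.1,"twist":0,"grip":0.55},{"dx":0,"dy":0,"dz":0.13,"twist":0,"grip":0.55}]'
python3 -m crank '[{"dx":-0.022,"dy":-0.003,"dz":0,"twist":-3,"grip":0.55},{"dx":-0.044,"dy":-0.006,"dz":0,"twist":-6,"grip":0.55},{"dx":-0.066,"dy":-0.009,"dz":0,"twist":-9,"grip":0.55},{"dx":-0.088,"dy":-0.011,"dz":0,"twist":-12,"grip":0.55},{"dx":-0.11,"dy":-0.013,"dz":0,"twist":-15,"grip":0.55}]'
python3 -m crank '[{"dx":-0.022,"dy":-0.003,"dz":0,"twist":-3,"grip":0},{"dx":-0.044,"dy":-0.006,"dz":0,"twist":-6,"grip":0},{"dx":-0.066,"dy":-0.009,"dz":0,"twist":-9,"grip":0},{"dx":-0.088,"dy":-0.011,"dz":0,"twist":-12,"grip":0},{"dx":-0.108,"dy":-0.013,"dz":0,"twist":-15.3,"grip":0}]'
python3 -m crank '[{"dx":0,"dy":0,"dz":0,"twist":0,"grip":0},{"dx":0,"dy":0,"dz":0,"twist":0,"grip":0},{"dx":0,"dy":0,"dz":0,"twist":0,"grip":0},{"dx":0,"dy":0,"dz":0,"twist":0,"grip":0},{"dx":0,"dy":0,"dz":0,"twist":0,"grip":0}]'
python3 - <<'E'
from h import *
I,M,s=wrist('w_sb.png'); np.savez('sb.npz',M=M,p=s['eef_pos'],r=s['ee_rot'])
save('top','top1.png'); T=cv2.imread('pics/top1.png')
cv2.imwrite('pics/sb_c.png',np.hstack([I[:330,130:430],cv2.resize(T[60:190,290:390],(300,330)) ]))
E
```

```text
t: 7.28
eef_pos: [0.6637, -0.1752, 0.0304]
ee_rot: [3.142, -0.0, -1.608]
force: [-0.0, 0.1, 0.5]
width: 0.0675
gripper_force: 0.0
t: 7.7
eef_pos: [0.6634, -0.1752, 0.1617]
ee_rot: [3.141, -0.0, -1.608]
force: [0.5, -0.2, -0.1]
width: 0.0678
gripper_force: 0.0
t: 8.12
eef_pos: [0.5525, -0.1883, 0.1605]
ee_rot: [3.142, -0.0, -1.873]
force: [1.2, 0.9, 0.4]
width: 0.0678
gripper_force: 0.0
t: 8.53
eef_pos: [0.4443, -0.2013, 0.1605]
ee_rot: [3.142, 0.0, -2.14]
force: [-0.0, 0.2, -0.1]
width: 0.0449
gripper_force: 0.0
t: 8.95
eef_pos: [0.4463, -0.2011, 0.1604]
ee_rot: [3.141, -0.0, -2.137]
force: [-0.7, -0.2, -0.4]
width: 0.0436
gripper_force: 0.0
```

View pics/sb_c.png

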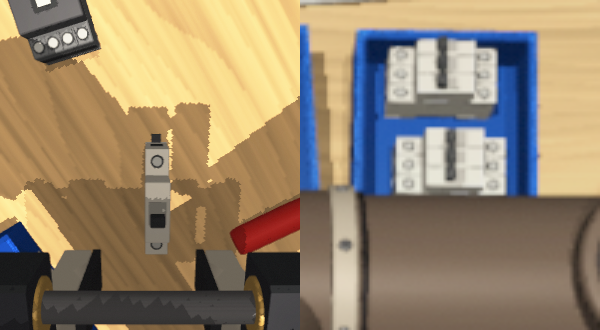

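Left: the single upright in the wrist view, columns 275–298 (full picture), far foot row 143, near end row 253. Right: the triple stands in its bin in line with the stock.

```bash
cat >> h.py <<'E'
def meas(far,near,cl,cr,row,hs,ht,M,p,r):
    "far foot px, near shoulder px, side columns at row; hs shoulder, ht top -> part centre in world"
    from scipy.spatial.transform import Rotation as Ro
    R=Ro.from_euler('xyz',r).as_matrix(); t=lambda q,z:((toplane('wrist',[q],z,M)[0]-p)@R)
    a,b=t(far,0),t(near,hs); l,q=t((cl,row),ht),t((cr,row),ht)
    c=R@np.array([(a[0]+b[0])/2,(l[1]+q[1])/2,0]); print('len',a[0]-b[0],'wid',q[1]-l[1],'shift',c.round(4),'centre',(p+c)[:2].round(4))
E
python3 - <<'E'
from h import *
d=np.load('sb.npz')
meas((287,143),(287,253),275.5,299,190,.045,.07,d['M'],d['p'],d['r'])
I=cv2.imread('pics/w_sb.png'); h=cv2.cvtColor(I,cv2.COLOR_BGR2HSV)
for r in (160,180,195,240): print(r,[(x,int(h[r,x,1])) for x in range(268,306,2)])
E
```

```text
len 0.08271307614893236 wid 0.016334780901471543 shift [-0.005   0.0059  0.    ] centre [ 0.4413 -0.1952]
160 [(268, 127), (270, 128), (272, 126), (274, 118), (276, 38), (278, 37), (280, 33), (282, 22), (284, 24), (286, 25), (288, 27), (290, 25), (292, 18), (294, 39), (296, 39), (298, 57), (300, 115), (302, 128), (304, 129)]
180 [(268, 126), (270, 128), (272, 126), (274, 103), (276, 37), (278, 36), (280, 34), (282, 34), (284, 36), (286, 35), (288, 36), (290, 36), (292, 36), (294, 34), (296, 35), (298, 36), (300, 122), (302, 127), (304, 127)]
195 [(268, 126), (270, 124), (272, 128), (274, 101), (276, 40), (278, 38), (280, 38), (282, 39), (284, 37), (286, 37), (288, 39), (290, 37), (292, 39), (294, 37), (296, 37), (298, 39), (300, 98), (302, 119), (304, 121)]
240 [(268, 126), (270, 126), (272, 128), (274, 106), (276, 40), (278, 40), (280, 38), (282, 39), (284, 40), (286, 40), (288, 39), (290, 39), (292, 38), (294, 38), (296, 38), (298, 38), (300, 118), (302, 124), (304, 125)]
```

```bash
python3 -m crank '[{"dx":-0.005,"dy":0.006,"dz":-0.02,"twist":0,"grip":0},{"dx":-0.005,"dy":0.006,"dz":-0.055,"twist":0,"grip":0},{"dx":-0.005,"dy":0.006,"dz":-0.09,"twist":0,"grip":0},{"dx":-0.005,"dy":0.006,"dz":-0.12,"twist":0,"grip":0},{"dx":-0.005,"dy":0.006,"dz":-0.134,"twist":0,"grip":0}]' 25
python3 -m crank '[{"dx":0,"dy":0,"dz":0,"twist":0,"grip":0},{"dx":0,"dy":0,"dz":0,"twist":0,"grip":-0.3},{"dx":0,"dy":0,"dz":0,"twist":0,"grip":-0.5},{"dx":0,"dy":0,"dz":0,"twist":0,"grip":-0.7},{"dx":0,"dy":0,"dz":0,"twist":0,"grip":-0.9}]'
python3 -m crank '[{"dx":0,"dy":0,"dz":0,"twist":0,"grip":-0.9},{"dx":0,"dy":0,"dz":0,"twist":0,"grip":-0.9},{"dx":0,"dy":0,"dz":0,"twist":0,"grip":-0.9},{"dx":0,"dy":0,"dz":0,"twist":0,"grip":-0.9},{"dx":0,"dy":0,"dz":0,"twist":0,"grip":-0.9}]'
```

```text
t: 9.47
eef_pos: [0.4386, -0.1949, 0.0231]
ee_rot: [3.137, -0.002, -2.138]
force: [-0.5, -0.1, -0.2]
width: 0.0436
gripper_force: 0.0
t: 9.88
eef_pos: [0.4417, -0.1952, 0.0279]
ee_rot: [-3.139, 0.001, -2.137]
force: [-0.7, 0.4, -0.9]
width: 0.0227
gripper_force: 0.0
t: 10.3
eef_pos: [0.4415, -0.1952, 0.0277]
ee_rot: [-3.14, 0.001, -2.137]
force: [-0.6, 1.2, 6.9]
width: 0.0177
gripper_force: 25.0
```

```bash
python3 -m crank '[{"dx":0,"dy":0,"dz":0.01,"twist":0,"grip":-0.9},{"dx":0,"dy":0,"dz":0.03,"twist":0,"grip":-0.9},{"dx":0,"dy":0,"dz":0.06,"twist":0,"grip":-0.9},{"dx":0,"dy":0,"dz":0.09,"twist":0,"grip":-0.9},{"dx":0,"dy":0,"dz":0.115,"twist":0,"grip":-0.9}]'
```

```text
t: 10.72
eef_pos: [0.4406, -0.1952, 0.1437]
ee_rot: [-3.141, 0.0, -2.137]
force: [1.0, -0.6, -0.8]
width: 0.0177
gripper_force: 25.0
```

```bash
python3 -m crank '[{"dx":0.012,"dy":0.018,"dz":0,"twist":1.5,"grip":-0.9},{"dx":0.03,"dy":0.045,"dz":0,"twist":4,"grip":-0.9},{"dx":0.048,"dy":0.07,"dz":0,"twist":6,"grip":-0.9},{"dx":0.066,"dy":0.097,"dz":0,"twist":8,"grip":-0.9},{"dx":0.082,"dy":0.123,"dz":0,"twist":10.5,"grip":-0.9}]'
python3 -m crank '[{"dx":0.016,"dy":0.025,"dz":0,"twist":2,"grip":-0.9},{"dx":0.032,"dy":0.05,"dz":0,"twist":4,"grip":-0.9},{"dx":0.048,"dy":0.074,"dz":0,"twist":6,"grip":-0.9},{"dx":0.065,"dy":0.098,"dz":0,"twist":8,"grip":-0.9},{"dx":0.082,"dy":0.123,"dz":0,"twist":10.5,"grip":-0.9}]'
python3 -m crank '[{"dx":0.016,"dy":0.025,"dz":0,"twist":2,"grip":-0.9},{"dx":0.032,"dy":0.05,"dz":0,"twist":4,"grip":-0.9},{"dx":0.05,"dy":0.077,"dz":0,"twist":6,"grip":-0.9},{"dx":0.068,"dy":0.105,"dz":0,"twist":8,"grip":-0.9},{"dx":0.081,"dy":0.123,"dz":0,"twist":10.5,"grip":-0.9}]'
python3 -m crank '[{"dx":0,"dy":0,"dz":-0.01,"twist":0,"grip":-0.9},{"dx":0,"dy":0,"dz":-0.02,"twist":0,"grip":-0.9},{"dx":0,"dy":0,"dz":-0.02,"twist":0,"grip":-0.9},{"dx":0,"dy":0,"dz":-0.02,"twist":0,"grip":-0.9},{"dx":0,"dy":0,"dz":-0.02,"twist":0,"grip":-0.9}]'
python3 - <<'E'
from h import *
I,M,s=wrist('w_sb2.png')
E
```

```text
t: 11.13
eef_pos: [0.5233, -0.0708, 0.142]
ee_rot: [-3.141, 0.001, -1.953]
force: [0.8, 0.1, -0.9]
width: 0.0179
gripper_force: 25.0
t: 11.55
eef_pos: [0.6049, 0.0521, 0.1417]
ee_rot: [3.141, 0.0, -1.769]
force: [0.3, -0.3, -1.0]
width: 0.018
gripper_force: 25.0
t: 11.97
eef_pos: [0.6866, 0.1763, 0.1413]
ee_rot: [-3.141, 0.0, -1.585]
force: [0.1, -0.1, -1.4]
width: 0.0179
gripper_force: 25.0
t: 12.38
eef_pos: [0.6853, 0.1729, 0.1219]
ee_rot: [3.141, -0.0, -1.588]
force: [0.3, -0.1, -0.3]
width: 0.0179
gripper_force: 25.0
```

View pics/w_sb2.png

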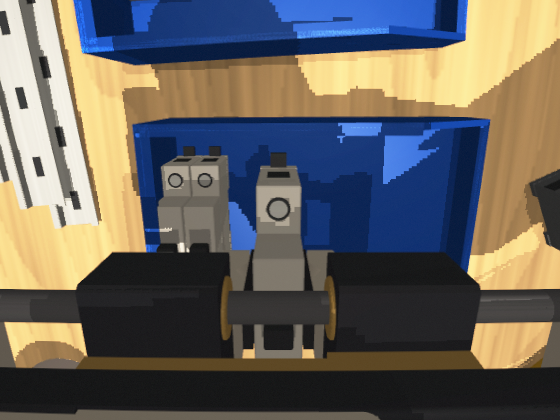

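The single is held over its bin with the stock's front face at column 229, left of the finger (232–245), and everything squared. Lowering.

```bash
python3 -m crank '[{"dx":0,"dy":0.001,"dz":-0.02,"twist":0,"grip":-0.9},{"dx":0,"dy":0.001,"dz":-0.04,"twist":0,"grip":-0.9},{"dx":0,"dy":0.001,"dz":-0.06,"twist":0,"grip":-0.9},{"dx":0,"dy":0.001,"dz":-0.075,"twist":0,"grip":-0.9},{"dx":0,"dy":0.001,"dz":-0.083,"twist":0,"grip":-0.9}]'
python3 -m crank '[{"dx":0,"dy":0,"dz":-0.002,"twist":0,"grip":-0.9},{"dx":0,"dy":0,"dz":-0.004,"twist":0,"grip":-0.9},{"dx":0,"dy":0,"dz":-0.006,"twist":0,"grip":-0.9},{"dx":0,"dy":0,"dz":-0.0075,"twist":0,"grip":-0.9},{"dx":0,"dy":0,"dz":-0.0085,"twist":0,"grip":-0.9}]'
python3 -m crank '[{"dx":0,"dy":0,"dz":0,"twist":0,"grip":-0.9},{"dx":0,"dy":0,"dz":0,"twist":0,"grip":-0.9},{"dx":0,"dy":0,"dz":0,"twist":0,"grip":-0.9},{"dx":0,"dy":0,"dz":0,"twist":0,"grip":-0.9},{"dx":0,"dy":0,"dz":0,"twist":0,"grip":-0.9}]'
```

```text
t: 12.85
eef_pos: [0.6848, 0.174, 0.0372]
ee_rot: [3.14, -0.001, -1.588]
force: [0.4, -0.6, -1.0]
width: 0.0179
gripper_force: 25.0
t: 13.27
eef_pos: [0.6864, 0.1751, 0.0317]
ee_rot: [-3.14, 0.001, -1.587]
force: [-4.3, -0.7, 10.5]
width: 0.0179
gripper_force: 25.0
t: 13.68
eef_pos: [0.6864, 0.1751, 0.0318]
ee_rot: [-3.14, 0.001, -1.587]
force: [-1.5, -0.9, 6.7]
width: 0.0179
gripper_force: 25.0
```

```bash
python3 -m crank '[{"dx":0,"dy":0,"dz":0,"twist":0,"grip":-0.55},{"dx":0,"dy":0,"dz":0,"twist":0,"grip":-0.45},{"dx":0,"dy":0,"dz":0,"twist":0,"grip":-0.36},{"dx":0,"dy":0,"dz":0,"twist":0,"grip":-0.36},{"dx":0,"dy":0,"dz":0,"twist":0,"grip":-0.36}]'
python3 -m crank '[{"dx":0,"dy":0,"dz":0.015,"twist":0,"grip":-0.36},{"dx":0,"dy":0,"dz":0.04,"twist":0,"grip":-0.36},{"dx":0,"dy":0,"dz":0.07,"twist":0,"grip":-0.36},{"dx":0,"dy":0,"dz":0.1,"twist":0,"grip":-0.36},{"dx":0,"dy":0,"dz":0.125,"twist":0,"grip":-0.36}]'
python3 -m crank '[{"dx":-0.022,"dy":0,"dz":0,"twist":2.5,"grip":0.3},{"dx":-0.044,"dy":0,"dz":0,"twist":5,"grip":0.6},{"dx":-0.068,"dy":0,"dz":0,"twist":7.5,"grip":0.6},{"dx":-0.092,"dy":0,"dz":0,"twist":10,"grip":0.6},{"dx":-0.115,"dy":0,"dz":0,"twist":12.5,"grip":0.6}]'
python3 -m crank '[{"dx":-0.022,"dy":0,"dz":0,"twist":2.5,"grip":0.6},{"dx":-0.044,"dy":0,"dz":0,"twist":5,"grip":0.6},{"dx":-0.068,"dy":0,"dz":0,"twist":7.5,"grip":0.6},{"dx":-0.092,"dy":0,"dz":0,"twist":10,"grip":0.6},{"dx":-0.113,"dy":0,"dz":0,"twist":12,"grip":0.6}]'
python3 -m crank '[{"dx":0,"dy":0,"dz":0,"twist":0,"grip":0.6},{"dx":0,"dy":0,"dz":0,"twist":0,"grip":0.6},{"dx":0,"dy":0,"dz":0,"twist":0,"grip":0.6},{"dx":0,"dy":0,"dz":0,"twist":0,"grip":0.6},{"dx":0,"dy":0,"dz":0,"twist":0,"grip":0.6}]'
python3 - <<'E'
from h import *
I,M,s=wrist('w_ca.png'); np.savez('ca.npz',M=M,p=s['eef_pos'],r=s['ee_rot'])
save('top','top2.png'); T=cv2.imread('pics/top2.png')
cv2.imwrite('pics/ca_c.png',np.hstack([I[:330,130:430],cv2.resize(T[70:190,145:245],(275,330)) ]))
E
```

```text
t: 14.1
eef_pos: [0.6856, 0.1748, 0.0299]
ee_rot: [3.141, -0.0, -1.587]
force: [-0.3, -0.1, -0.2]
width: 0.0279
gripper_force: 0.0
t: 14.52
eef_pos: [0.686, 0.1749, 0.1572]
ee_rot: [-3.141, 0.0, -1.587]
force: [0.4, -0.8, 0.0]
width: 0.0279
gripper_force: 0.0
t: 14.93
eef_pos: [0.5694, 0.1746, 0.1549]
ee_rot: [3.141, 0.0, -1.367]
force: [-0.3, 0.1, 0.1]
width: 0.0558
gripper_force: 0.0
t: 15.35
eef_pos: [0.4562, 0.1746, 0.155]
ee_rot: [3.142, 0.0, -1.158]
force: [-0.3, -0.2, -0.1]
width: 0.0702
gripper_force: 0.0
t: 15.77
eef_pos: [0.4582, 0.1749, 0.1549]
ee_rot: [3.141, -0.0, -1.161]
force: [-0.2, 0.2, -0.4]
width: 0.0699
gripper_force: 0.0
```

View pics/ca_c.png

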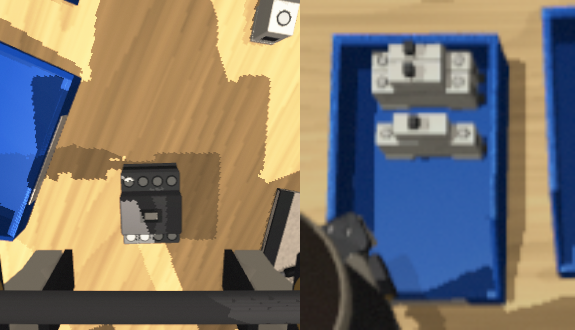

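Left: the contactor at columns 251–310, far edge row 164, near end row 243 (full picture), nearly square. Right: the first single stands in line just in front of its stock.

Run:
```python
from h import *
d=np.load('ca.npz')
meas((280,164),(282,243),251,311,205,.04,.057,d['M'],d['p'],d['r'])
```

```text
len 0.05658971421862678 wid 0.043471515640743336 shift [-0.0045  0.0055 -0.    ] centre [0.4537 0.1803]
```

```bash
python3 -m crank '[{"dx":-0.0045,"dy":0.0055,"dz":-0.02,"twist":0,"grip":0.6},{"dx":-0.0045,"dy":0.0055,"dz":-0.05,"twist":0,"grip":0.6},{"dx":-0.0045,"dy":0.0055,"dz":-0.08,"twist":0,"grip":0.6},{"dx":-0.0045,"dy":0.0055,"dz":-0.105,"twist":0,"grip":0.6},{"dx":-0.0045,"dy":0.0055,"dz":-0.119,"twist":0,"grip":0.6}]' 30
python3 -m crank '[{"dx":0,"dy":0,"dz":0,"twist":0,"grip":0.5},{"dx":0,"dy":0,"dz":0,"twist":0,"grip":0.3},{"dx":0,"dy":0,"dz":0,"twist":0,"grip":0.1},{"dx":0,"dy":0,"dz":0,"twist":0,"grip":-0.1},{"dx":0,"dy":0,"dz":0,"twist":0,"grip":-0.3}]'
python3 -m crank '[{"dx":0,"dy":0,"dz":0,"twist":0,"grip":-0.3},{"dx":0,"dy":0,"dz":0,"twist":0,"grip":-0.3},{"dx":0,"dy":0,"dz":0,"twist":0,"grip":-0.3},{"dx":0,"dy":0,"dz":0,"twist":0,"grip":-0.3},{"dx":0,"dy":0,"dz":0,"twist":0,"grip":-0.3}]'
python3 -m crank '[{"dx":0,"dy":0,"dz":0.01,"twist":0,"grip":-0.3},{"dx":0,"dy":0,"dz":0.03,"twist":0,"grip":-0.3},{"dx":0,"dy":0,"dz":0.06,"twist":0,"grip":-0.3},{"dx":0,"dy":0,"dz":0.09,"twist":0,"grip":-0.3},{"dx":0,"dy":0,"dz":0.11,"twist":0,"grip":-0.3}]'
```

```text
t: 16.28
eef_pos: [0.4521, 0.1792, 0.0332]
ee_rot: [3.138, -0.001, -1.161]
force: [-0.4, -0.5, -0.5]
width: 0.0702
gripper_force: 0.0
t: 16.7
eef_pos: [0.4538, 0.1809, 0.0372]
ee_rot: [-3.139, 0.001, -1.16]
force: [1.1, -0.3, 3.9]
width: 0.0449
gripper_force: 30.5
t: 17.12
eef_pos: [0.4538, 0.1809, 0.0372]
ee_rot: [-3.139, 0.001, -1.159]
force: [-1.3, -0.4, 6.7]
width: 0.0451
gripper_force: 29.8
t: 17.53
eef_pos: [0.4535, 0.1806, 0.1488]
ee_rot: [-3.139, 0.001, -1.16]
force: [1.4, 0.2, -3.3]
width: 0.0449
gripper_force: 29.8
```

```bash
python3 -m crank '[{"dx":0.015,"dy":-0.012,"dz":0,"twist":-1.5,"grip":-0.3},{"dx":0.04,"dy":-0.031,"dz":0,"twist":-3.5,"grip":-0.3},{"dx":0.067,"dy":-0.052,"dz":0,"twist":-6,"grip":-0.3},{"dx":0.094,"dy":-0.073,"dz":0,"twist":-8.5,"grip":-0.3},{"dx":0.12,"dy":-0.094,"dz":0,"twist":-11,"grip":-0.3}]'
python3 -m crank '[{"dx":0.027,"dy":-0.021,"dz":0,"twist":-2.2,"grip":-0.3},{"dx":0.054,"dy":-0.042,"dz":0,"twist":-4.4,"grip":-0.3},{"dx":0.08,"dy":-0.063,"dz":0,"twist":-6.6,"grip":-0.3},{"dx":0.104,"dy":-0.082,"dz":0,"twist":-8.8,"grip":-0.3},{"dx":0.119,"dy":-0.093,"dz":0,"twist":-10.6,"grip":-0.3}]'
python3 -m crank '[{"dx":0,"dy":0,"dz":-0.01,"twist":0,"grip":-0.3},{"dx":0,"dy":0,"dz":-0.02,"twist":0,"grip":-0.3},{"dx":0,"dy":0,"dz":-0.02,"twist":0,"grip":-0.3},{"dx":0,"dy":0,"dz":-0.02,"twist":0,"grip":-0.3},{"dx":0,"dy":0,"dz":-0.02,"twist":0,"grip":-0.3}]'
python3 - <<'E'
from h import *
I,M,s=wrist('w_ca2.png'); np.savez('ca2.npz',M=M,p=s['eef_pos'],r=s['ee_rot'])
E
```

```text
t: 17.95
eef_pos: [0.574, 0.0853, 0.1462]
ee_rot: [-3.141, 0.0, -1.354]
force: [0.1, 1.7, -2.4]
width: 0.0453
gripper_force: 29.8
t: 18.37
eef_pos: [0.6936, -0.009, 0.1453]
ee_rot: [3.141, -0.0, -1.54]
force: [0.3, 0.5, -3.7]
width: 0.0444
gripper_force: 29.8
t: 18.78
eef_pos: [0.6916, -0.0059, 0.1263]
ee_rot: [3.141, -0.0, -1.535]
force: [-0.6, -0.2, -1.6]
width: 0.045
gripper_force: 29.8
```

View pics/w_ca2.png

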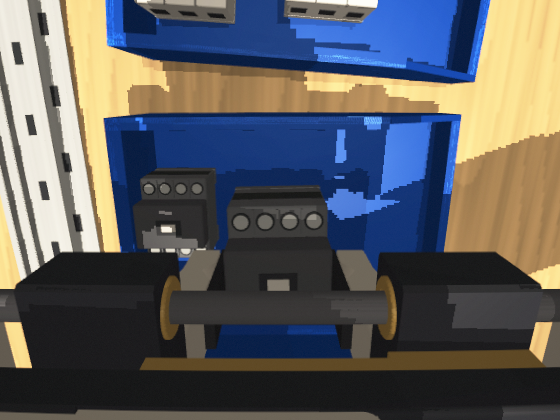

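The contactor hangs over its bin, with stock at (175,215). I'll check the stock's front-face edge (216,185) and the bin corners against the estimate.

Run:
```python
from h import *
d=np.load('ca2.npz'); M=d['M']
c=np.array([.6808,-.0067]); a=np.radians(2); 
def b(px,z):
    w=toplane('wrist',[px],z,M)[0][:2]-c; return np.round([w@[np.cos(a),np.sin(a)],w@[-np.sin(a),np.cos(a)]],4)
print('stock front',b((216,178),.044),b((216,215),.061),'(exp .060)','back rim',b((105,118),.075),'(.11,-.07) lip',b((461,115),.034),'(-.11,-.07)')
```

```text
stock front [ 0.0519 -0.024 ] [ 0.0501 -0.0035] (exp .060) back rim [ 0.1075 -0.0649] (.11,-.07) lip [-0.1118 -0.0652] (-.11,-.07)
```

```bash
python3 -m crank '[{"dx":-0.001,"dy":0.002,"dz":-0.02,"twist":0,"grip":-0.3},{"dx":-0.001,"dy":0.002,"dz":-0.04,"twist":0,"grip":-0.3},{"dx":-0.001,"dy":0.002,"dz":-0.06,"twist":0,"grip":-0.3},{"dx":-0.001,"dy":0.002,"dz":-0.073,"twist":0,"grip":-0.3},{"dx":-0.001,"dy":0.002,"dz":-0.079,"twist":0,"grip":-0.3}]'
python3 -m crank '[{"dx":0,"dy":0,"dz":-0.002,"twist":0,"grip":-0.3},{"dx":0,"dy":0,"dz":-0.004,"twist":0,"grip":-0.3},{"dx":0,"dy":0,"dz":-0.005,"twist":0,"grip":-0.3},{"dx":0,"dy":0,"dz":-0.0065,"twist":0,"grip":-0.3},{"dx":0,"dy":0,"dz":-0.0075,"twist":0,"grip":-0.3}]'
python3 -m crank '[{"dx":0,"dy":0,"dz":0,"twist":0,"grip":-0.3},{"dx":0,"dy":0,"dz":0,"twist":0,"grip":-0.3},{"dx":0,"dy":0,"dz":0,"twist":0,"grip":-0.3},{"dx":0,"dy":0,"dz":0,"twist":0,"grip":-0.3},{"dx":0,"dy":0,"dz":0,"twist":0,"grip":-0.3}]'
```

```text
t: 19.25
eef_pos: [0.69, -0.0043, 0.0455]
ee_rot: [3.139, -0.0, -1.536]
force: [0.3, 0.3, -2.0]
width: 0.0447
gripper_force: 29.8
t: 19.67
eef_pos: [0.6919, -0.0046, 0.0413]
ee_rot: [-3.14, 0.0, -1.536]
force: [-5.3, 2.3, 11.7]
width: 0.0449
gripper_force: 29.8
t: 20.08
eef_pos: [0.6919, -0.0045, 0.0413]
ee_rot: [-3.14, 0.0, -1.536]
force: [-1.9, 1.1, 6.4]
width: 0.0449
gripper_force: 29.8
```

```bash
python3 -m crank '[{"dx":0,"dy":0,"dz":0,"twist":0,"grip":0.05},{"dx":0,"dy":0,"dz":0,"twist":0,"grip":0.09},{"dx":0,"dy":0,"dz":0,"twist":0,"grip":0.14},{"dx":0,"dy":0,"dz":0,"twist":0,"grip":0.14},{"dx":0,"dy":0,"dz":0,"twist":0,"grip":0.14}]'
python3 -m crank '[{"dx":0,"dy":0,"dz":0.01,"twist":0,"grip":0.14},{"dx":0,"dy":0,"dz":0.03,"twist":0,"grip":0.14},{"dx":0,"dy":0,"dz":0.06,"twist":0,"grip":0.14},{"dx":0,"dy":0,"dz":0.09,"twist":0,"grip":0.14},{"dx":0,"dy":0,"dz":0.115,"twist":0,"grip":0.14}]'
python3 -m crank '[{"dx":-0.025,"dy":-0.001,"dz":0,"twist":1.3,"grip":0.1},{"dx":-0.05,"dy":-0.002,"dz":0,"twist":2.6,"grip":0},{"dx":-0.075,"dy":-0.003,"dz":0,"twist":4,"grip":0},{"dx":-0.1,"dy":-0.004,"dz":0,"twist":5.3,"grip":0},{"dx":-0.125,"dy":-0.005,"dz":0,"twist":6.5,"grip":0}]'
python3 -m crank '[{"dx":-0.025,"dy":-0.001,"dz":0,"twist":1.3,"grip":0},{"dx":-0.05,"dy":-0.002,"dz":0,"twist":2.6,"grip":0},{"dx":-0.075,"dy":-0.003,"dz":0,"twist":4,"grip":0},{"dx":-0.1,"dy":-0.004,"dz":0,"twist":5.3,"grip":0},{"dx":-0.125,"dy":-0.005,"dz":0,"twist":6.5,"grip":0}]'
python3 -m crank '[{"dx":0,"dy":0,"dz":0,"twist":0,"grip":0},{"dx":0,"dy":0,"dz":0,"twist":0,"grip":0},{"dx":0,"dy":0,"dz":0,"twist":0,"grip":0},{"dx":0,"dy":0,"dz":0,"twist":0,"grip":0},{"dx":0,"dy":0,"dz":0,"twist":0,"grip":0}]'
python3 - <<'E'
from h import *
I,M,s=wrist('w_sa.png'); np.savez('sa.npz',M=M,p=s['eef_pos'],r=s['ee_rot'])
save('top','top3.png'); T=cv2.imread('pics/top3.png')
cv2.imwrite('pics/sa_c.png',np.hstack([I[:330,130:430],cv2.resize(T[65:185,225:325],(275,330)) ]))
E
```

```text
t: 20.5
eef_pos: [0.6912, -0.0047, 0.0395]
ee_rot: [-3.142, -0.0, -1.537]
force: [0.5, -0.4, -1.1]
width: 0.0498
gripper_force: 0.0
t: 20.92
eef_pos: [0.6916, -0.0048, 0.1575]
ee_rot: [-3.14, -0.0, -1.537]
force: [0.3, -0.9, -0.6]
width: 0.05
gripper_force: 0.0
t: 21.33
eef_pos: [0.5651, -0.0098, 0.1553]
ee_rot: [-3.141, 0.0, -1.422]
force: [0.0, 0.7, 0.5]
width: 0.0437
gripper_force: 0.0
t: 21.75
eef_pos: [0.4401, -0.0148, 0.1552]
ee_rot: [-3.141, -0.0, -1.309]
force: [-0.2, 0.3, 0.4]
width: 0.044
gripper_force: 0.0
t: 22.17
eef_pos: [0.4419, -0.0146, 0.1546]
ee_rot: [3.141, -0.0, -1.31]
force: [-0.4, 0.1, 0.5]
width: 0.0438
gripper_force: 0.0
```

View pics/sa_c.png

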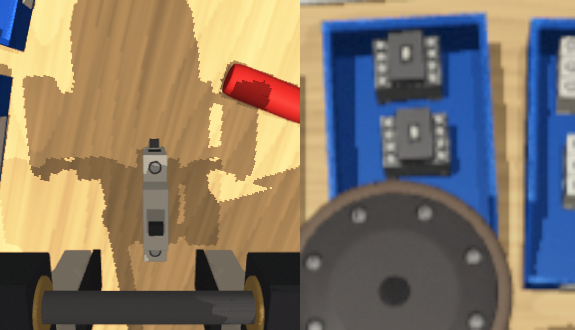

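Left: the second single at columns 273–298, rows 148–261 (full picture). Right: the contactor stands in line ahead of its stock.

Run:
```python
from h import *
d=np.load('sa.npz'); I=cv2.imread('pics/w_sa.png'); h=cv2.cvtColor(I,cv2.COLOR_BGR2HSV)
for r in (165,195,245):
    x=np.where(h[r,255:320,1]<75)[0]+255; print(r,x.min(),x.max())
y=np.where(h[120:275,279,1]<75)[0]+120; print(y.min(),y.max())
x=np.where(h[200,255:320,1]<75)[0]+255
meas((285,y.min()),(285,y.max()+1),x.min(),x.max()+1,200,.045,.07,d['M'],d['p'],d['r'])
```

```text
165 273 297
195 273 298
245 273 297
147 260
len 0.08436325615735057 wid 0.017789688346265615 shift [-0.0069  0.0045 -0.    ] centre [ 0.435 -0.01 ]
```

```bash
python3 -m crank '[{"dx":-0.007,"dy":0.0045,"dz":-0.02,"twist":0,"grip":0},{"dx":-0.007,"dy":0.0045,"dz":-0.05,"twist":0,"grip":0},{"dx":-0.007,"dy":0.0045,"dz":-0.085,"twist":0,"grip":0},{"dx":-0.007,"dy":0.0045,"dz":-0.115,"twist":0,"grip":0},{"dx":-0.007,"dy":0.0045,"dz":-0.128,"twist":0,"grip":0}]' 25
python3 -m crank '[{"dx":0,"dy":0,"dz":0,"twist":0,"grip":0},{"dx":0,"dy":0,"dz":0,"twist":0,"grip":-0.3},{"dx":0,"dy":0,"dz":0,"twist":0,"grip":-0.5},{"dx":0,"dy":0,"dz":0,"twist":0,"grip":-0.7},{"dx":0,"dy":0,"dz":0,"twist":0,"grip":-0.9}]'
python3 -m crank '[{"dx":0,"dy":0,"dz":0,"twist":0,"grip":-0.9},{"dx":0,"dy":0,"dz":0,"twist":0,"grip":-0.9},{"dx":0,"dy":0,"dz":0,"twist":0,"grip":-0.9},{"dx":0,"dy":0,"dz":0,"twist":0,"grip":-0.9},{"dx":0,"dy":0,"dz":0,"twist":0,"grip":-0.9}]'
python3 -m crank '[{"dx":0,"dy":0,"dz":0.01,"twist":0,"grip":-0.9},{"dx":0,"dy":0,"dz":0.03,"twist":0,"grip":-0.9},{"dx":0,"dy":0,"dz":0.06,"twist":0,"grip":-0.9},{"dx":0,"dy":0,"dz":0.09,"twist":0,"grip":-0.9},{"dx":0,"dy":0,"dz":0.115,"twist":0,"grip":-0.9}]'
```

```text
t: 22.68
eef_pos: [0.4323, -0.011, 0.0232]
ee_rot: [3.137, -0.0, -1.311]
force: [-0.4, 0.2, -0.5]
width: 0.0436
gripper_force: 0.0
t: 23.1
eef_pos: [0.4351, -0.0098, 0.0277]
ee_rot: [-3.139, 0.0, -1.31]
force: [-0.4, -0.3, -0.2]
width: 0.0229
gripper_force: 0.0
t: 23.52
eef_pos: [0.4349, -0.0098, 0.0275]
ee_rot: [-3.14, 0.0, -1.309]
force: [-0.4, 0.5, 7.2]
width: 0.0177
gripper_force: 25.0
t: 23.93
eef_pos: [0.434, -0.0102, 0.1436]
ee_rot: [-3.141, 0.0, -1.31]
force: [1.3, 1.0, -1.3]
width: 0.018
gripper_force: 25.0
```

```bash
python3 -m crank '[{"dx":0.012,"dy":0.011,"dz":0,"twist":-1,"grip":-0.9},{"dx":0.033,"dy":0.03,"dz":0,"twist":-3,"grip":-0.9},{"dx":0.056,"dy":0.051,"dz":0,"twist":-5,"grip":-0.9},{"dx":0.079,"dy":0.072,"dz":0,"twist":-7,"grip":-0.9},{"dx":0.101,"dy":0.093,"dz":0,"twist":-8,"grip":-0.9}]'
python3 -m crank '[{"dx":0.022,"dy":0.02,"dz":0,"twist":-2,"grip":-0.9},{"dx":0.045,"dy":0.041,"dz":0,"twist":-4,"grip":-0.9},{"dx":0.067,"dy":0.062,"dz":0,"twist":-6,"grip":-0.9},{"dx":0.088,"dy":0.081,"dz":0,"twist":-7,"grip":-0.9},{"dx":0.1,"dy":0.092,"dz":0,"twist":-8,"grip":-0.9}]'
python3 -m crank '[{"dx":0,"dy":0,"dz":-0.01,"twist":0,"grip":-0.9},{"dx":0,"dy":0,"dz":-0.02,"twist":0,"grip":-0.9},{"dx":0,"dy":0,"dz":-0.02,"twist":0,"grip":-0.9},{"dx":0,"dy":0,"dz":-0.02,"twist":0,"grip":-0.9},{"dx":0,"dy":0,"dz":-0.02,"twist":0,"grip":-0.9}]'
```

```text
t: 24.35
eef_pos: [0.5359, 0.0837, 0.1419]
ee_rot: [-3.141, 0.0, -1.452]
force: [0.9, -0.0, -0.6]
width: 0.0179
gripper_force: 25.0
t: 24.77
eef_pos: [0.6368, 0.1767, 0.141]
ee_rot: [-3.141, 0.0, -1.59]
force: [0.3, -1.0, -1.5]
width: 0.0179
gripper_force: 25.0
t: 25.18
eef_pos: [0.6347, 0.1742, 0.1219]
ee_rot: [3.141, -0.0, -1.589]
force: [-0.1, -0.4, -1.7]
width: 0.0179
gripper_force: 25.0
```

```bash
python3 -m crank '[{"dx":0,"dy":0,"dz":-0.02,"twist":0,"grip":-0.9},{"dx":0,"dy":0,"dz":-0.04,"twist":0,"grip":-0.9},{"dx":0,"dy":0,"dz":-0.06,"twist":0,"grip":-0.9},{"dx":0,"dy":0,"dz":-0.075,"twist":0,"grip":-0.9},{"dx":0,"dy":0,"dz":-0.083,"twist":0,"grip":-0.9}]'
python3 -m crank '[{"dx":0,"dy":0,"dz":-0.002,"twist":0,"grip":-0.9},{"dx":0,"dy":0,"dz":-0.004,"twist":0,"grip":-0.9},{"dx":0,"dy":0,"dz":-0.006,"twist":0,"grip":-0.9},{"dx":0,"dy":0,"dz":-0.0075,"twist":0,"grip":-0.9},{"dx":0,"dy":0,"dz":-0.0087,"twist":0,"grip":-0.9}]'
python3 -m crank '[{"dx":0,"dy":0,"dz":0,"twist":0,"grip":-0.9},{"dx":0,"dy":0,"dz":0,"twist":0,"grip":-0.9},{"dx":0,"dy":0,"dz":0,"twist":0,"grip":-0.9},{"dx":0,"dy":0,"dz":0,"twist":0,"grip":-0.9},{"dx":0,"dy":0,"dz":0,"twist":0,"grip":-0.9}]'
```

```text
t: 25.6
eef_pos: [0.6342, 0.1741, 0.0374]
ee_rot: [3.14, -0.001, -1.59]
force: [-0.4, 0.3, -0.7]
width: 0.0177
gripper_force: 25.0
t: 26.02
eef_pos: [0.6358, 0.1752, 0.0316]
ee_rot: [-3.14, 0.001, -1.589]
force: [-5.5, -0.2, 14.2]
width: 0.0177
gripper_force: 25.0
t: 26.43
eef_pos: [0.6358, 0.1751, 0.0316]
ee_rot: [-3.14, 0.001, -1.589]
force: [-2.9, -1.1, 5.5]
width: 0.0178
gripper_force: 25.0
```

```bash
python3 -m crank '[{"dx":0,"dy":0,"dz":0,"twist":0,"grip":-0.55},{"dx":0,"dy":0,"dz":0,"twist":0,"grip":-0.45},{"dx":0,"dy":0,"dz":0,"twist":0,"grip":-0.36},{"dx":0,"dy":0,"dz":0,"twist":0,"grip":-0.36},{"dx":0,"dy":0,"dz":0,"twist":0,"grip":-0.36}]'
python3 -m crank '[{"dx":0,"dy":0,"dz":0.015,"twist":0,"grip":-0.36},{"dx":0,"dy":0,"dz":0.04,"twist":0,"grip":-0.36},{"dx":0,"dy":0,"dz":0.07,"twist":0,"grip":-0.36},{"dx":0,"dy":0,"dz":0.1,"twist":0,"grip":-0.36},{"dx":0,"dy":0,"dz":0.125,"twist":0,"grip":-0.36}]'
python3 -m crank '[{"dx":-0.013,"dy":-0.035,"dz":0,"twist":-1,"grip":0.6},{"dx":-0.027,"dy":-0.07,"dz":0,"twist":-2,"grip":0.6},{"dx":-0.04,"dy":-0.106,"dz":0,"twist":-3,"grip":0.6},{"dx":-0.054,"dy":-0.142,"dz":0,"twist":-4,"grip":0.6},{"dx":-0.068,"dy":-0.177,"dz":0,"twist":-5.4,"grip":0.6}]'
python3 -m crank '[{"dx":-0.013,"dy":-0.035,"dz":0,"twist":-1,"grip":0.6},{"dx":-0.027,"dy":-0.07,"dz":0,"twist":-2,"grip":0.6},{"dx":-0.04,"dy":-0.106,"dz":0,"twist":-3,"grip":0.6},{"dx":-0.054,"dy":-0.142,"dz":0,"twist":-4,"grip":0.6},{"dx":-0.068,"dy":-0.177,"dz":0,"twist":-5.4,"grip":0.6}]'
python3 -m crank '[{"dx":-0.013,"dy":-0.035,"dz":0,"twist":-1,"grip":0.6},{"dx":-0.027,"dy":-0.07,"dz":0,"twist":-2,"grip":0.6},{"dx":-0.04,"dy":-0.106,"dz":0,"twist":-3,"grip":0.6},{"dx":-0.054,"dy":-0.142,"dz":0,"twist":-4,"grip":0.6},{"dx":-0.067,"dy":-0.176,"dz":0,"twist":-5.4,"grip":0.6}]'
python3 -m crank '[{"dx":0,"dy":0,"dz":0,"twist":0,"grip":0.6},{"dx":0,"dy":0,"dz":0,"twist":0,"grip":0.6},{"dx":0,"dy":0,"dz":0,"twist":0,"grip":0.6},{"dx":0,"dy":0,"dz":0,"twist":0,"grip":0.6},{"dx":0,"dy":0,"dz":0,"twist":0,"grip":0.6}]'
python3 - <<'E'
from h import *
I,M,s=wrist('w_cb.png'); np.savez('cb.npz',M=M,p=s['eef_pos'],r=s['ee_rot'])
save('top','top4.png'); T=cv2.imread('pics/top4.png')
cv2.imwrite('pics/cb_c.png',np.hstack([I[:330,130:430],cv2.resize(T[70:190,145:345],(490,330)) ]))
E
```

```text
t: 26.85
eef_pos: [0.6352, 0.1749, 0.0298]
ee_rot: [-3.142, 0.0, -1.589]
force: [0.4, 0.3, 0.9]
width: 0.0276
gripper_force: 0.0
t: 27.27
eef_pos: [0.6355, 0.1749, 0.157]
ee_rot: [-3.141, 0.0, -1.589]
force: [0.3, 1.1, 0.1]
width: 0.0282
gripper_force: 0.0
t: 27.68
eef_pos: [0.5662, -0.0036, 0.1549]
ee_rot: [-3.141, 0.0, -1.684]
force: [0.7, -1.8, -0.4]
width: 0.0559
gripper_force: 0.0
t: 28.1
eef_pos: [0.4982, -0.1807, 0.1551]
ee_rot: [-3.141, 0.0, -1.778]
force: [0.6, -0.6, 0.2]
width: 0.07
gripper_force: 0.0
t: 28.52
eef_pos: [0.4311, -0.3569, 0.155]
ee_rot: [-3.141, -0.0, -1.873]
force: [0.3, 0.3, 0.2]
width: 0.0699
gripper_force: 0.0
t: 28.93
eef_pos: [0.4327, -0.3543, 0.155]
ee_rot: [-3.141, 0.0, -1.87]
force: [0.5, -0.2, -1.0]
width: 0.0702
gripper_force: 0.0
```

View pics/cb_c.png

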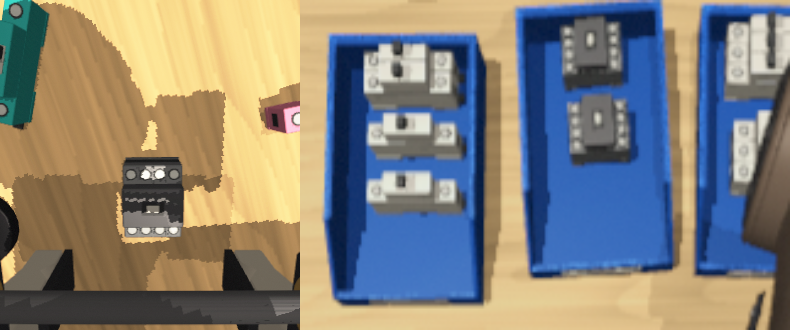

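Left: the second contactor at columns 252–313, rows 158–237 (full picture), the tape roll off to the left. Right: both singles and the first contactor stand in line.

```bash
python3 - <<'E'
from h import *
d=np.load('cb.npz')
meas((282,158),(282,237),252,313.5,203,.04,.057,d['M'],d['p'],d['r'])
E
python3 -m crank '[{"dx":-0.003,"dy":0.001,"dz":-0.015,"twist":0,"grip":0.6},{"dx":-0.003,"dy":0.001,"dz":-0.03,"twist":0,"grip":0.6},{"dx":-0.003,"dy":0.001,"dz":-0.045,"twist":0,"grip":0.6},{"dx":-0.003,"dy":0.001,"dz":-0.055,"twist":0,"grip":0.6},{"dx":-0.003,"dy":0.001,"dz":-0.06,"twist":0,"grip":0.6}]' 30
```

```text
len 0.05667540090410803 wid 0.04450387701100477 shift [-0.0035  0.0027 -0.    ] centre [ 0.4292 -0.3515]
t: 29.45
eef_pos: [0.4288, -0.3534, 0.0936]
ee_rot: [3.14, 0.0, -1.871]
force: [0.2, -0.4, -0.4]
width: 0.0698
gripper_force: 0.0
```

```bash
python3 -m crank '[{"dx":-0.0005,"dy":0.002,"dz":-0.015,"twist":0,"grip":0.6},{"dx":-0.0005,"dy":0.002,"dz":-0.03,"twist":0,"grip":0.6},{"dx":-0.0005,"dy":0.002,"dz":-0.045,"twist":0,"grip":0.6},{"dx":-0.0005,"dy":0.002,"dz":-0.055,"twist":0,"grip":0.6},{"dx":-0.0005,"dy":0.002,"dz":-0.059,"twist":0,"grip":0.6}]' 30
python3 -m crank '[{"dx":0,"dy":0,"dz":0,"twist":0,"grip":0.5},{"dx":0,"dy":0,"dz":0,"twist":0,"grip":0.3},{"dx":0,"dy":0,"dz":0,"twist":0,"grip":0.1},{"dx":0,"dy":0,"dz":0,"twist":0,"grip":-0.1},{"dx":0,"dy":0,"dz":0,"twist":0,"grip":-0.3}]'
python3 -m crank '[{"dx":0,"dy":0,"dz":0,"twist":0,"grip":-0.3},{"dx":0,"dy":0,"dz":0,"twist":0,"grip":-0.3},{"dx":0,"dy":0,"dz":0,"twist":0,"grip":-0.3},{"dx":0,"dy":0,"dz":0,"twist":0,"grip":-0.3},{"dx":0,"dy":0,"dz":0,"twist":0,"grip":-0.3}]'
python3 -m crank '[{"dx":0,"dy":0,"dz":0.01,"twist":0,"grip":-0.3},{"dx":0,"dy":0,"dz":0.03,"twist":0,"grip":-0.3},{"dx":0,"dy":0,"dz":0.06,"twist":0,"grip":-0.3},{"dx":0,"dy":0,"dz":0.09,"twist":0,"grip":-0.3},{"dx":0,"dy":0,"dz":0.11,"twist":0,"grip":-0.3}]'
```

```text
t: 29.87
eef_pos: [0.4283, -0.3517, 0.0347]
ee_rot: [3.14, 0.0, -1.872]
force: [0.0, 0.3, -0.8]
width: 0.0704
gripper_force: 0.0
t: 30.28
eef_pos: [0.4292, -0.3524, 0.0366]
ee_rot: [-3.14, -0.0, -1.872]
force: [-1.5, 0.8, 1.8]
width: 0.0447
gripper_force: 29.1
t: 30.7
eef_pos: [0.4292, -0.3524, 0.0366]
ee_rot: [-3.14, -0.0, -1.872]
force: [-0.3, 1.3, 6.2]
width: 0.0444
gripper_force: 30.0
t: 31.12
eef_pos: [0.4289, -0.3524, 0.1488]
ee_rot: [-3.14, -0.0, -1.872]
force: [0.7, -0.7, -2.3]
width: 0.045
gripper_force: 30.0
```

```bash
python3 -m crank '[{"dx":0.01,"dy":0.018,"dz":0,"twist":1,"grip":-0.3},{"dx":0.023,"dy":0.042,"dz":0,"twist":2.3,"grip":-0.3},{"dx":0.036,"dy":0.066,"dz":0,"twist":3.6,"grip":-0.3},{"dx":0.049,"dy":0.09,"dz":0,"twist":5,"grip":-0.3},{"dx":0.063,"dy":0.115,"dz":0,"twist":6.4,"grip":-0.3}]'
python3 -m crank '[{"dx":0.013,"dy":0.023,"dz":0,"twist":1.3,"grip":-0.3},{"dx":0.026,"dy":0.046,"dz":0,"twist":2.6,"grip":-0.3},{"dx":0.039,"dy":0.069,"dz":0,"twist":3.9,"grip":-0.3},{"dx":0.051,"dy":0.092,"dz":0,"twist":5.2,"grip":-0.3},{"dx":0.063,"dy":0.115,"dz":0,"twist":6.4,"grip":-0.3}]'
python3 -m crank '[{"dx":0.013,"dy":0.023,"dz":0,"twist":1.3,"grip":-0.3},{"dx":0.026,"dy":0.046,"dz":0,"twist":2.6,"grip":-0.3},{"dx":0.039,"dy":0.069,"dz":0,"twist":3.9,"grip":-0.3},{"dx":0.053,"dy":0.096,"dz":0,"twist":5.2,"grip":-0.3},{"dx":0.063,"dy":0.115,"dz":0,"twist":6.4,"grip":-0.3}]'
python3 -m crank '[{"dx":0,"dy":0,"dz":-0.01,"twist":0,"grip":-0.3},{"dx":0,"dy":0,"dz":-0.02,"twist":0,"grip":-0.3},{"dx":0,"dy":0,"dz":-0.02,"twist":0,"grip":-0.3},{"dx":0,"dy":0,"dz":-0.02,"twist":0,"grip":-0.3},{"dx":0,"dy":0,"dz":-0.02,"twist":0,"grip":-0.3}]'
python3 - <<'E'
from h import *
I,M,s=wrist('w_cb2.png')
E
```

```text
t: 31.53
eef_pos: [0.4913, -0.236, 0.1461]
ee_rot: [3.141, 0.0, -1.76]
force: [1.0, 0.0, -2.5]
width: 0.0448
gripper_force: 30.0
t: 31.95
eef_pos: [0.5545, -0.1209, 0.146]
ee_rot: [3.141, 0.0, -1.648]
force: [0.9, -0.4, -1.4]
width: 0.0449
gripper_force: 30.0
t: 32.37
eef_pos: [0.618, -0.0053, 0.1459]
ee_rot: [3.141, 0.0, -1.535]
force: [-0.5, -0.7, -2.3]
width: 0.0449
gripper_force: 30.0
t: 32.78
eef_pos: [0.6172, -0.0081, 0.126]
ee_rot: [3.141, -0.0, -1.538]
force: [-0.1, 0.5, -2.1]
width: 0.0449
gripper_force: 30.0
```

View pics/w_cb2.png

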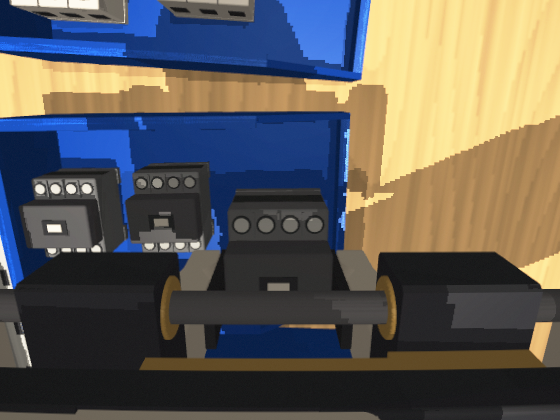

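The second contactor is over its bin, with the first one's front edge at column 211 clear of the finger. Lowering.

```bash
python3 -m crank '[{"dx":0,"dy":0.002,"dz":-0.02,"twist":0,"grip":-0.3},{"dx":0,"dy":0.002,"dz":-0.04,"twist":0,"grip":-0.3},{"dx":0,"dy":0.002,"dz":-0.06,"twist":0,"grip":-0.3},{"dx":0,"dy":0.002,"dz":-0.073,"twist":0,"grip":-0.3},{"dx":0,"dy":0.002,"dz":-0.079,"twist":0,"grip":-0.3}]'
python3 -m crank '[{"dx":0,"dy":0,"dz":-0.002,"twist":0,"grip":-0.3},{"dx":0,"dy":0,"dz":-0.004,"twist":0,"grip":-0.3},{"dx":0,"dy":0,"dz":-0.005,"twist":0,"grip":-0.3},{"dx":0,"dy":0,"dz":-0.0065,"twist":0,"grip":-0.3},{"dx":0,"dy":0,"dz":-0.0075,"twist":0,"grip":-0.3}]'
python3 -m crank '[{"dx":0,"dy":0,"dz":0,"twist":0,"grip":-0.3},{"dx":0,"dy":0,"dz":0,"twist":0,"grip":-0.3},{"dx":0,"dy":0,"dz":0,"twist":0,"grip":-0.3},{"dx":0,"dy":0,"dz":0,"twist":0,"grip":-0.3},{"dx":0,"dy":0,"dz":0,"twist":0,"grip":-0.3}]'
```

```text
t: 33.25
eef_pos: [0.6166, -0.0059, 0.0454]
ee_rot: [3.14, -0.0, -1.538]
force: [-1.3, 0.5, -3.0]
width: 0.0448
gripper_force: 30.0
t: 33.67
eef_pos: [0.6183, -0.005, 0.0406]
ee_rot: [-3.14, 0.0, -1.537]
force: [-3.9, 2.1, 12.0]
width: 0.0447
gripper_force: 30.0
t: 34.08
eef_pos: [0.6183, -0.005, 0.0406]
ee_rot: [-3.14, 0.0, -1.536]
force: [-2.0, 0.8, 6.4]
width: 0.0449
gripper_force: 30.0
```

Release, rise, and back off towards the left so the top view clears.

```bash
python3 -m crank '[{"dx":0,"dy":0,"dz":0,"twist":0,"grip":0.05},{"dx":0,"dy":0,"dz":0,"twist":0,"grip":0.09},{"dx":0,"dy":0,"dz":0,"twist":0,"grip":0.14},{"dx":0,"dy":0,"dz":0,"twist":0,"grip":0.14},{"dx":0,"dy":0,"dz":0,"twist":0,"grip":0.14}]'
python3 -m crank '[{"dx":0,"dy":0,"dz":0.01,"twist":0,"grip":0.14},{"dx":0,"dy":0,"dz":0.03,"twist":0,"grip":0.14},{"dx":0,"dy":0,"dz":0.06,"twist":0,"grip":0.14},{"dx":0,"dy":0,"dz":0.09,"twist":0,"grip":0.14},{"dx":0,"dy":0,"dz":0.125,"twist":0,"grip":0.14}]'
python3 -m crank '[{"dx":-0.02,"dy":0.035,"dz":0.01,"twist":0,"grip":0.14},{"dx":-0.04,"dy":0.07,"dz":0.02,"twist":0,"grip":0.14},{"dx":-0.06,"dy":0.1,"dz":0.03,"twist":0,"grip":0.14},{"dx":-0.08,"dy":0.135,"dz":0.04,"twist":0,"grip":0.14},{"dx":-0.1,"dy":0.17,"dz":0.05,"twist":0,"grip":0.14}]'
python3 -m crank '[{"dx":-0.02,"dy":0.035,"dz":0,"twist":0,"grip":0.14},{"dx":-0.04,"dy":0.07,"dz":0,"twist":0,"grip":0.14},{"dx":-0.06,"dy":0.105,"dz":0,"twist":0,"grip":0.14},{"dx":-0.08,"dy":0.14,"dz":0,"twist":0,"grip":0.14},{"dx":-0.1,"dy":0.17,"dz":0,"twist":0,"grip":0.14}]'
python3 -m crank '[{"dx":0,"dy":0,"dz":0,"twist":0,"grip":0.14},{"dx":0,"dy":0,"dz":0,"twist":0,"grip":0.14},{"dx":0,"dy":0,"dz":0,"twist":0,"grip":0.14},{"dx":0,"dy":0,"dz":0,"twist":0,"grip":0.14},{"dx":0,"dy":0,"dz":0,"twist":0,"grip":0.14}]'
python3 - <<'E'
from h import *
save('top','top5.png'); T=cv2.imread('pics/top5.png'); cv2.imwrite('pics/end.png',cv2.resize(T[62:262,80:450],None,fx=2.1,fy=2.1,interpolation=cv2.INTER_CUBIC))
E
```

```text
t: 34.5
eef_pos: [0.6176, -0.0052, 0.0392]
ee_rot: [3.141, -0.0, -1.537]
force: [0.4, -0.0, 0.4]
width: 0.0501
gripper_force: 0.0
t: 34.92
eef_pos: [0.6168, -0.0054, 0.1654]
ee_rot: [3.14, -0.0, -1.537]
force: [1.0, 0.7, -0.1]
width: 0.05
gripper_force: 0.0
t: 35.33
eef_pos: [0.5165, 0.1658, 0.2158]
ee_rot: [-3.141, 0.0, -1.537]
force: [0.5, 1.1, 0.4]
width: 0.05
gripper_force: 0.0
t: 35.75
eef_pos: [0.4164, 0.3368, 0.2155]
ee_rot: [-3.141, 0.001, -1.536]
force: [1.1, 0.4, 0.8]
width: 0.05
gripper_force: 0.0
t: 36.17
eef_pos: [0.4182, 0.3339, 0.2145]
ee_rot: [-3.142, 0.0, -1.538]
force: [0.3, 0.2, -0.2]
width: 0.0499
gripper_force: 0.0
```

View pics/end.png

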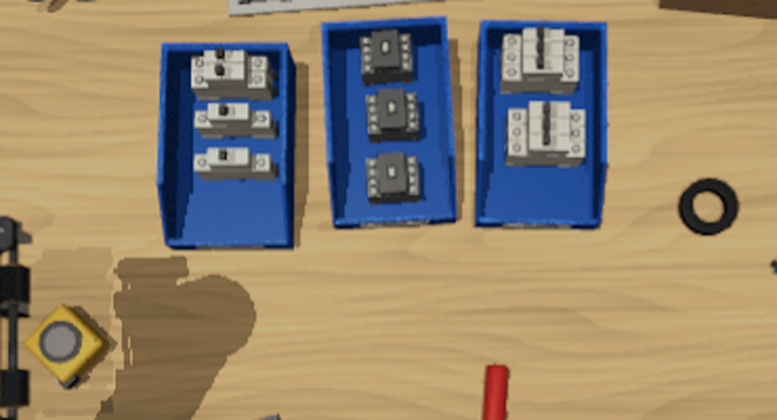

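The final view shows all five parts standing in line in their own bins, with the tape measure (65,342) and the tape roll (708,206) in place. The triple, at (546,133), looks about 10 mm off its centreline, within the 22 mm limit. Handing in.

```bash
python3 -c "
from station import arm
print(arm.job_done())"
```

```text
the job is handed in; nothing more can be done
None
```

I put all five parts into their own kinds' bins and handed the job in at about 36 s; the final picture shows them standing in line, the triple by eye about 10 mm off its centreline (limit 22 mm), with the tape measure and tape roll not visibly moved, but no verdict came back.

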